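Pack the edging-repair kit into its sliding-lid box

ROBOT

A 6-joint arm with a two-finger parallel gripper is mounted at the origin on a cart in front of the work surface, level with it; the furniture and walls round the work are solid. World frame = base frame: x ahead of the robot, y to its left, z up, the work surface at z = 0. Lengths are in m, angles in rad, forces in N, time in s.
With the tool pointing down it reaches from about 0.35 to 0.975 m from the base axis. Payload 4.9 kg.
Tool frame: the origin (TCP) lies at the very end of the fingers, on their centre line; the grasp point (between the pads) lies 19 mm behind it; z points along the fingers, y is the line along which they close (so a half turn about z gives the same grasp; the last joint's range is limited). The gripper opens to 85 mm and grips with 20 to 120 N. Pads are 22 mm wide; open, the fingers measure 114 mm over their backs; the gripper's body (76 mm by 85 mm) begins 54 mm behind the grasp point. The pads swing forward as they close: fully open they stand 13 mm farther back than shut.
Start: joints at [-1.221, 0.053, 1.613, -0, 1.476, -0.119], TCP at [0.282, -0.558, 0.231] pointing down, gripper open.
Joint ranges: [-3.01, 3.01], [-1.01, 2.22], [0.06, 2.58], [-1.02, 4.17], [0.09, 2.62], [-3.14, 3.14]. Speed limits (rad/s): [2.57, 2.57, 3.14, 3.14, 3.14, 3.14].

INTERFACE

Orientations are given as a unit quaternion [x, y, z, w].
In Python, from station import get_obs, grab_frame, camera_params, hand_in gives the robot as it stands.
- The arm moves only by the tool carry_out, never from a script. Its argument "plan" is a list of rows, each an object of numbers: "tx", "ty", "tz": the shift along the tool's x, y, z each as a share of 0.08 m, from -1 to 1; "rx", "ry", "rz": the turn, a rotation vector about the tool's x, y, z each as a share of 0.5 rad, from -1 to 1; "gripper": the opening, from 0 (shut) to 1 (fully open). In form: [{"tx": .., "ty": .., "tz": .., "rx": .., "ry": .., "rz": .., "gripper": ..}, ...]. A call has exactly 8 rows; each row is the pose to reach, as a shift and turn from the pose commanded when the call began, along the tool's axes at that moment; what a row does not reach only later rows make up. A row lasts 1/8 s, in which the tool goes at most 62.5 mm and 10.7 degrees, less where a joint would pass 70% of its speed; a pose out of reach is approached as far as the arm can. A call with a number of a shift or a turn outside -1 to 1 is refused whole. A call with a gripper value outside its range is refused whole. The fingers move at their own pace and stop on an object; the grip force is fixed at half the most. Time passes only in rows, so rows that repeat a pose let the fingers close, or fill a call up. It gives the time, the measured TCP pose, the force, the opening and the grip force at its end, in the units of the state.
- get_obs(): the state, without advancing time (a new reading comes with each control period).
- grab_frame(name): name is "side" or "top"; returns the picture (420x560x3 uint8, blue, green, red); there is no depth.
- camera_params(name): a dict with "K" (3x3 intrinsics, pixels), "distortion" ([k1, k2, p1, p2, k3] as OpenCV has them; the pictures are not rectified), "R" (3x3) and "t" (3): a world point X has camera coordinates R X + t. Camera axes: x right, y down, z forward; pixel columns grow to the right and rows downward; lengths in m; the calibration is good to about 2 mm. A picture is of the moment at which its call begins. camera_params takes no time and is no camera call.
- hand_in(): hands the job in; it is judged then, once.
The state is a dict: "t": time; "qpos": joint angles; "dq": joint speeds; "tau": joint torques, N m; "position": TCP position; "eef_rot": TCP orientation; "contact_force": force on the tool from outside, world axes, zero at the start; "ft_torque": the same for the moment, N m; "finger_gap": finger opening in m; "grip_force": force on a finger pad.
Only numpy, scipy, OpenCV 4.12 (cv2) and the standard library are available. Lean on these libraries where they do the work, as an engineer would, in place of code of your own. Each camera call takes 0.05 s, during which the arm holds its last target. There are 200 camera calls.

TASK

Pack the edging-repair kit for the next job: slide the lid of the shallow wooden box back, lay the spring clamp, the cork sanding block and the roll of paper tape lying near them inside (they only fit side by side, lying flat, not on top of one another), then slide the lid fully home over them. Leave the other tools on the bench where they are.

Things in the scene. Friction and masses are not known exactly. Their poses are not given: they have to be found in the camera images.
- kit_box: Shallow oak and plywood box, too heavy to shift, outside 226 (x) x 280 (y) x 56 mm high, origin at the centre of its underside. Inside 204 (x) x 256 (y) mm; floor 6 mm above the bench, 39 mm clear between floor and lid. Side walls 11 mm thick, 56 high; end at -y 12 thick, 56 high; end at +y only 44 high: the lid slides out over it, to the robot's left.
- box_floor (a point): Centre of the box's inner floor, 6 mm above the bench.
- box_lid (a joint): Opening s of the sliding plywood lid in m: 0 fully shut, 0.225 fully open at its stop, moving towards the box's +y. It runs captive in grooves with about 2.5 N friction and stays where left. 5 mm thick, upper face 50 mm above the bench. Open by s, it uncovers the inside from y = -0.128 to y = -0.127 + s (box frame), over the whole inner width.
- lid_cleat (a point): Centre of the top face of the wooden cleat (pull) fixed across the lid: 130 mm long along the box's x, 18 mm wide along its y, standing 12.5 mm proud of the lid, top 63 mm above the bench. Moves with the lid: y = -0.096 + s in the box's frame. Grip it across its 18 mm or push it from the side.
- spring_clamp: Orange and grey spring clamp lying flat, 81 (x) x 144 (y) x 19 mm high, 0.07 kg; origin at the centre of its underside. The two orange handles run from the middle to +y and spread to 81 mm; the jaws run to -y, 32 mm wide at y = -0.04, 20 mm at the tips. At y = -0.005, by the pivot, it is 44 mm wide: a good place to grip across x.
- tape_roll: Roll of beige paper tape lying flat, a ring of 100 mm outer diameter with a 76 mm hole, 24 mm high, 0.12 kg. Origin at the centre of its underside (the middle of the hole). Gripped by its 12 mm thick wall, one finger in the hole. (Not the other roll at the very back of the bench, beside the red tool chest.)
- sanding_block: Brown cork sanding block, 63 (x) x 110 (y) x 35 mm high with its upper edges bevelled, 0.11 kg. Origin at the centre of its underside; the long side is its y. Grip it across x, 63 mm at the foot, somewhat less at the top.
- offcut: Bystander: small dark wood offcut, 60 x 85 (y) x 18 mm, origin at the centre of the underside.
- screwdriver: Bystander: screwdriver lying on the bench, 27 x 229 (y) x 31 mm, origin at the centre of the underside.
- pencil: Bystander: yellow pencil lying on the bench 9 x 160 (y) x 8 mm, origin at the centre of the underside.

How it is judged:
By the outcome, as a careful person would: the job done as asked, in the order asked, and still so for the second after the job is handed in, with the robot touching nothing.
It also fails if it takes over 72 s, if anything falls off the work surface, if the arm or the gripper's body presses on something with over 40 N, if the wrist force passes 120 N, or if a joint passes its speed limit or range.

## Working session

There is one attempt and no reset: what is moved stays moved. The work goes in short steps, Python scripts to look and compute and a tool call to move; the robot and the scene stay as the last step left them, time stands still between calls to the robot, and variables do not carry over. Pictures are saved under pics/ and viewed, at most 10 in all, crops included, and the job is handed in when it is done.

Besides the shell and the picture viewer there is one more tool, called after ">>>" in YAML: its name, and indented under it one key for each argument. carry_out: Moves the arm, as the interface text tells. Its arguments: {"type":"object","properties":{"plan":{"type":"array"}},"required":["plan"]}

```bash
mkdir -p pics && python3 - <<'E'
from station import *
import cv2
for n in("top","side"):
    f=grab_frame(n); cv2.imwrite(f"pics/{n}0.png",f)
    p=camera_params(n); print(n,p)
o=get_obs(); print(o)
E
```

```text
top {'K': array([[450.09889349,   0.        , 283.33270846],
       [  0.        , 450.09889349, 215.62502956],
       [  0.        ,   0.        ,   1.        ]]), 'distortion': array([-0.0899452,  0.       ,  0.       ,  0.       ,  0.       ]), 'R': array([[-0.01287174, -0.99986005, -0.01068605],
       [-0.98179947,  0.01466296, -0.18935365],
       [ 0.18948384,  0.00805425, -0.98185081]]), 't': array([-0.28685051,  0.52477995,  1.20726698])}
side {'K': array([[545.69531245,   0.        , 285.65702088],
       [  0.        , 545.69531245, 207.5462139 ],
       [  0.        ,   0.        ,   1.        ]]), 'distortion': array([-0.16153245,  0.        ,  0.        ,  0.        ,  0.        ]), 'R': array([[ 0.80990124, -0.58656102,  0.00247901],
       [-0.31946733, -0.44464499, -0.83679834],
       [ 0.49193557,  0.67693205, -0.54750561]]), 't': array([-0.58939829,  0.09198328,  1.3007292 ])}
{'t': 0.1, 'qpos': array([-1.22097182e+00,  5.32901854e-02,  1.61417290e+00,  1.56346978e-05,
        1.47599189e+00, -1.19014394e-01]), 'dq': array([-0.00101108, -0.00173581, -0.0039511 , -0.0014772 ,  0.00117487,
        0.00082534]), 'tau': array([ 9.28537656e-05, -3.94904137e+01, -3.71362460e+01, -1.29823088e-04,
        3.95258467e-03, -1.59152787e-06]), 'position': array([ 0.28220707, -0.55702332,  0.23017668]), 'eef_rot': array([ 9.72649107e-01,  2.32277525e-01, -9.94920340e-05, -9.25858959e-04]), 'contact_force': array([-0.51762297,  0.55367294,  0.10475832]), 'ft_torque': array([ 0.06081367,  0.01662372, -0.00777756]), 'grip_force': 0.0, 'finger_gap': 0.08526709132109571}
```

View pics/top0.png

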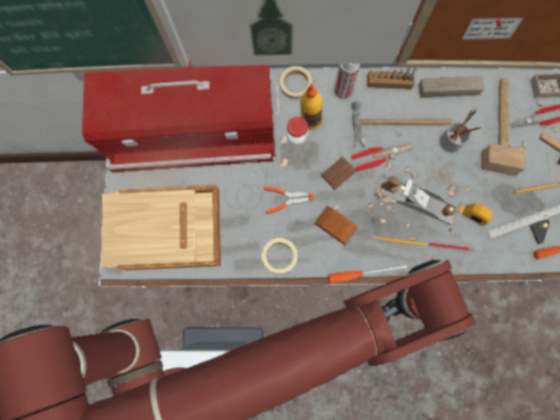

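View pics/side0.png

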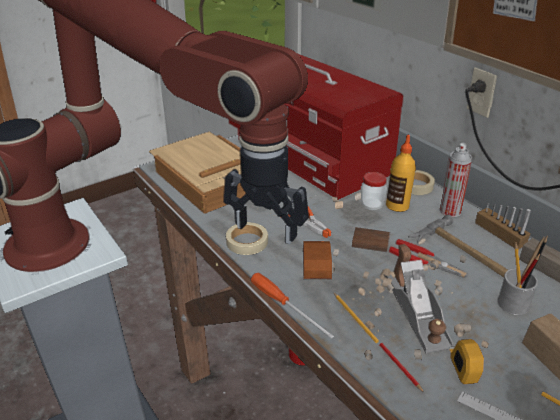

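The top view shows the box at cols 102–218 and rows 185–270, with the lid shut and the cleat at about (183,226). The clamp is at (288,198), the tape at (280,255), the cork block at (337,225) and the darker offcut at (340,173). The side view agrees, with the arm hanging over the tape and clamp.

```bash
cat > h.py <<'E'
import cv2, numpy as np
from station import *
from scipy.spatial.transform import Rotation as Rn
def ray(n,px,z):
    p=camera_params(n); px=np.array(px,float).reshape(-1,1,2)
    u=cv2.undistortPoints(px,p["K"],np.array(p["distortion"]))[:,0]
    d=np.c_[u,np.ones(len(u))]@p["R"]; c=-p["R"].T@p["t"]
    return (c+d*((z-c[2])/d[:,2])[:,None])
def blob(f,roi,lo,hi):
    x0,y0,x1,y1=roi; h=cv2.cvtColor(f[y0:y1,x0:x1],cv2.COLOR_BGR2HSV)
    m=cv2.inRange(h,np.array(lo),np.array(hi)); cs,_=cv2.findContours(m,cv2.RETR_EXTERNAL,cv2.CHAIN_APPROX_NONE)
    cs=[c+np.array([x0,y0]) for c in cs]; return sorted(cs,key=cv2.contourArea,reverse=True)
def rect(n,c,z):
    w=ray(n,c.reshape(-1,2),z)[:,:2].astype(np.float32)
    return cv2.minAreaRect(w)
E
python3 - <<'E'
from h import *
f=cv2.imread("pics/top0.png")
hsv=cv2.cvtColor(f,cv2.COLOR_BGR2HSV)
for p in [(337,225),(280,239),(183,226),(340,173),(275,190),(235,250),(150,230),(215,230)]: print(p,hsv[p[1],p[0]])
c=blob(f,(310,200,365,250),(0,90,40),(25,255,255))[0]; print("block",rect("top",c,.03), cv2.boundingRect(c))
c=blob(f,(255,232,305,278),(10,40,120),(40,255,255))[0]; print("tape",rect("top",c,.024),ray("top",cv2.fitEllipse(c)[0],.024))
for c in blob(f,(255,178,320,222),(0,130,120),(20,255,255))[:5]: print("clamp",cv2.contourArea(c),rect("top",c,.012))
c=blob(f,(172,196,195,256),(0,60,40),(30,255,185))[0]; print("cleat",rect("top",c,.063),cv2.boundingRect(c))
a=cv2.resize(f[160:290,90:370],None,fx=2.8,fy=2.8,interpolation=cv2.INTER_CUBIC); cv2.imwrite("pics/c1.png",a)
E
```

```text
(337, 225) [ 12 169 158]
(280, 239) [ 25  49 223]
(183, 226) [ 15 142 174]
(340, 173) [ 12 119 122]
(275, 190) [  8 184 193]
(235, 250) [ 30   7 143]
(150, 230) [ 18  91 222]
(215, 230) [ 14 141 157]
block ((0.49696582555770874, -0.4423966705799103), (0.10503927618265152, 0.06538733094930649), 53.37495040893555) (315, 207, 42, 37)
tape ((0.412276953458786, -0.2802712917327881), (0.09537824988365173, 0.0983002632856369), 89.18206787109375) [[ 0.41198847 -0.28078715  0.024     ]]
clamp 51.0 ((0.5491408705711365, -0.27212783694267273), (0.011201702058315277, 0.05952789634466171), 22.00327491760254)
clamp 48.5 ((0.6058197021484375, -0.26810789108276367), (0.05938837677240372, 0.010866275057196617), 74.69259643554688)
clamp 14.5 ((0.5830593109130859, -0.3732241690158844), (0.008698702789843082, 0.014928758144378662), 88.617919921875)
clamp 4.0 ((0.5150094032287598, -0.39306771755218506), (0.005734837148338556, 0.008820269256830215), 88.40996551513672)
cleat ((0.49492543935775757, -0.015008852817118168), (0.12671901285648346, 0.01961316168308258), 1.598594069480896) (179, 203, 8, 46)
```

View pics/c1.png

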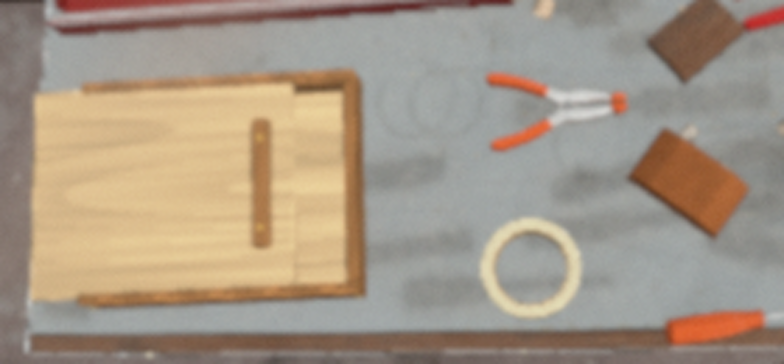

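The crop shows the lid already slightly open: its right edge is at crop x≈295 and the box's -y end wall is at crop x≈358. The cleat is at crop (261,183). The clamp's handles point left (+y). I'll measure the box frame and the clamp next.

```bash
python3 - <<'E'
from h import *
f=cv2.imread("pics/top0.png")
P=lambda x,y:(90+(x+.5)/2.8-.5,160+(y+.5)/2.8-.5)
r=lambda n,pts,z:print(n,ray("top",[P(*p) for p in pts],z)[:,:2].round(4).tolist())
r("outer -y corners far,near",[(358,72),(364,294)],.056)
r("side walls +y ends far,near",[(82,85),(80,305)],.056)
r("lid -y edge",[(295,92),(295,290)],.05)
r("lid +y edge",[(33,95),(31,298)],.05)
r("inner -y",[(345,90),(347,285)],.056)
r("clamp handle ends, jaw tip",[(488,79),(492,147),(628,102)],.012)
r("chest foot",[(60,32),(500,6)],0)
for c in blob(f,(255,178,320,222),(0,130,120),(20,255,255))[:3]:
    w=ray("top",c.reshape(-1,2),.012); print(w.min(0),w.max(0))
E
```

```text
outer -y corners far,near [[0.6089, -0.1097], [0.3856, -0.1188]]
side walls +y ends far,near [[0.6006, 0.1736], [0.3772, 0.1633]]
lid -y edge [[0.5908, -0.045], [0.3908, -0.0497]]
lid +y edge [[0.5926, 0.2271], [0.3849, 0.2162]]
inner -y [[0.5905, -0.0969], [0.3946, -0.102]]
clamp handle ends, jaw tip [[0.6108, -0.2385], [0.5387, -0.2423], [0.5841, -0.3833]]
chest foot [[0.6745, 0.2235], [0.6937, -0.251]]
[ 0.53891881 -0.29906762  0.012     ] [ 0.5649169  -0.24405102  0.012     ]
[ 0.59467789 -0.2966892   0.012     ] [ 0.61347295 -0.2386072   0.012     ]
[ 0.57554578 -0.37775229  0.012     ] [ 0.59054646 -0.36876725  0.012     ]
```

>>> carry_out:
  plan:
    - {"tx": 0.12, "ty": -0.11, "tz": 0, "rx": 0, "ry": 0, "rz": 0, "gripper": 0}
    - {"tx": 0.25, "ty": -0.22, "tz": 0, "rx": 0, "ry": 0, "rz": 0, "gripper": 0}
    - {"tx": 0.38, "ty": -0.33, "tz": 0, "rx": 0, "ry": 0, "rz": 0, "gripper": 0}
    - {"tx": 0.5, "ty": -0.44, "tz": 0, "rx": 0, "ry": 0, "rz": 0, "gripper": 0}
    - {"tx": 0.62, "ty": -0.54, "tz": 0, "rx": 0, "ry": 0, "rz": 0, "gripper": 0}
    - {"tx": 0.75, "ty": -0.65, "tz": 0, "rx": 0, "ry": 0, "rz": 0, "gripper": 0}
    - {"tx": 0.88, "ty": -0.76, "tz": 0, "rx": 0, "ry": 0, "rz": 0, "gripper": 0}
    - {"tx": 1, "ty": -0.87, "tz": 0, "rx": 0, "ry": 0, "rz": 0, "gripper": 0}

```text
t: 1.1
position: [0.3226, -0.4585, 0.2313]
eef_rot: [0.973, 0.232, 0.0, 0.0]
contact_force: [0.4, -0.0, -0.6]
finger_gap: 0.0
grip_force: 0.0
```

>>> carry_out:
  plan:
    - {"tx": 0.12, "ty": -0.11, "tz": 0, "rx": 0, "ry": 0, "rz": 0, "gripper": 0}
    - {"tx": 0.25, "ty": -0.22, "tz": 0, "rx": 0, "ry": 0, "rz": 0, "gripper": 0}
    - {"tx": 0.38, "ty": -0.33, "tz": 0, "rx": 0, "ry": 0, "rz": 0, "gripper": 0}
    - {"tx": 0.5, "ty": -0.44, "tz": 0, "rx": 0, "ry": 0, "rz": 0, "gripper": 0}
    - {"tx": 0.62, "ty": -0.55, "tz": 0, "rx": 0, "ry": 0, "rz": 0, "gripper": 0}
    - {"tx": 0.75, "ty": -0.66, "tz": 0, "rx": 0, "ry": 0, "rz": 0, "gripper": 0}
    - {"tx": 0.88, "ty": -0.77, "tz": 0, "rx": 0, "ry": 0, "rz": 0, "gripper": 0}
    - {"tx": 1, "ty": -0.88, "tz": 0, "rx": 0, "ry": 0, "rz": 0, "gripper": 0}

```text
t: 2.1
position: [0.3622, -0.3595, 0.2313]
eef_rot: [0.973, 0.232, 0.0, 0.0]
contact_force: [0.3, -0.0, -0.8]
finger_gap: 0.0002
grip_force: 0.0
```

>>> carry_out:
  plan:
    - {"tx": 0.12, "ty": -0.11, "tz": 0, "rx": 0, "ry": 0, "rz": 0, "gripper": 0}
    - {"tx": 0.25, "ty": -0.22, "tz": 0, "rx": 0, "ry": 0, "rz": 0, "gripper": 0}
    - {"tx": 0.38, "ty": -0.33, "tz": 0, "rx": 0, "ry": 0, "rz": 0, "gripper": 0}
    - {"tx": 0.5, "ty": -0.44, "tz": 0, "rx": 0, "ry": 0, "rz": 0, "gripper": 0}
    - {"tx": 0.62, "ty": -0.55, "tz": 0, "rx": 0, "ry": 0, "rz": 0, "gripper": 0}
    - {"tx": 0.75, "ty": -0.66, "tz": 0, "rx": 0, "ry": 0, "rz": 0, "gripper": 0}
    - {"tx": 0.88, "ty": -0.77, "tz": 0, "rx": 0, "ry": 0, "rz": 0, "gripper": 0}
    - {"tx": 1, "ty": -0.88, "tz": 0, "rx": 0, "ry": 0, "rz": 0, "gripper": 0}

```text
t: 3.1
position: [0.4018, -0.2606, 0.2313]
eef_rot: [0.973, 0.232, -0.0, -0.0]
contact_force: [-0.2, 0.4, 0.0]
finger_gap: -0.0001
grip_force: 0.0
```

>>> carry_out:
  plan:
    - {"tx": 0.12, "ty": -0.11, "tz": 0.1, "rx": 0, "ry": 0, "rz": 0, "gripper": 0}
    - {"tx": 0.25, "ty": -0.22, "tz": 0.2, "rx": 0, "ry": 0, "rz": 0, "gripper": 0}
    - {"tx": 0.38, "ty": -0.33, "tz": 0.3, "rx": 0, "ry": 0, "rz": 0, "gripper": 0}
    - {"tx": 0.5, "ty": -0.44, "tz": 0.4, "rx": 0, "ry": 0, "rz": 0, "gripper": 0}
    - {"tx": 0.62, "ty": -0.55, "tz": 0.5, "rx": 0, "ry": 0, "rz": 0, "gripper": 0}
    - {"tx": 0.75, "ty": -0.66, "tz": 0.6, "rx": 0, "ry": 0, "rz": 0, "gripper": 0}
    - {"tx": 0.88, "ty": -0.77, "tz": 0.7, "rx": 0, "ry": 0, "rz": 0, "gripper": 0}
    - {"tx": 1, "ty": -0.88, "tz": 0.9, "rx": 0, "ry": 0, "rz": 0, "gripper": 0}

```text
t: 4.1
position: [0.4418, -0.1619, 0.1593]
eef_rot: [0.973, 0.232, 0.001, 0.001]
contact_force: [0.3, -0.2, 0.7]
finger_gap: 0.0001
grip_force: 0.0
```

>>> carry_out:
  plan:
    - {"tx": 0.12, "ty": -0.11, "tz": 0.1, "rx": 0, "ry": 0, "rz": 0, "gripper": 0}
    - {"tx": 0.25, "ty": -0.22, "tz": 0.2, "rx": 0, "ry": 0, "rz": 0, "gripper": 0}
    - {"tx": 0.38, "ty": -0.33, "tz": 0.3, "rx": 0, "ry": 0, "rz": 0, "gripper": 0}
    - {"tx": 0.5, "ty": -0.44, "tz": 0.4, "rx": 0, "ry": 0, "rz": 0, "gripper": 0}
    - {"tx": 0.62, "ty": -0.55, "tz": 0.5, "rx": 0, "ry": 0, "rz": 0, "gripper": 0}
    - {"tx": 0.75, "ty": -0.66, "tz": 0.6, "rx": 0, "ry": 0, "rz": 0, "gripper": 0}
    - {"tx": 0.88, "ty": -0.77, "tz": 0.8, "rx": 0, "ry": 0, "rz": 0, "gripper": 0}
    - {"tx": 1, "ty": -0.88, "tz": 0.9, "rx": 0, "ry": 0, "rz": 0, "gripper": 0}

```text
t: 5.1
position: [0.4801, -0.0624, 0.0856]
eef_rot: [0.973, 0.232, -0.001, -0.001]
contact_force: [0.2, 0.3, -0.5]
finger_gap: 0.0001
grip_force: 0.0
```

>>> carry_out:
  plan:
    - {"tx": 0.03, "ty": 0, "tz": 0.2, "rx": 0, "ry": 0, "rz": 0, "gripper": 0}
    - {"tx": 0.06, "ty": 0, "tz": 0.41, "rx": 0, "ry": 0, "rz": 0, "gripper": 0}
    - {"tx": 0.1, "ty": -0.08, "tz": 0.41, "rx": 0, "ry": 0, "rz": 0, "gripper": 0}
    - {"tx": 0.2, "ty": -0.22, "tz": 0.41, "rx": 0, "ry": 0, "rz": 0, "gripper": 0}
    - {"tx": 0.3, "ty": -0.38, "tz": 0.41, "rx": 0, "ry": 0, "rz": 0, "gripper": 0}
    - {"tx": 0.4, "ty": -0.55, "tz": 0.41, "rx": 0, "ry": 0, "rz": 0, "gripper": 0}
    - {"tx": 0.5, "ty": -0.72, "tz": 0.41, "rx": 0, "ry": 0, "rz": 0, "gripper": 0}
    - {"tx": 0.59, "ty": -0.89, "tz": 0.41, "rx": 0, "ry": 0, "rz": 0, "gripper": 0}

```text
t: 6.1
position: [0.4896, 0.0223, 0.0557]
eef_rot: [0.973, 0.233, -0.002, 0.0]
contact_force: [-9.5, -3.9, 10.0]
finger_gap: -0.0001
grip_force: 5.6
```

>>> carry_out:
  plan:
    - {"tx": 0.06, "ty": -0.12, "tz": 0, "rx": 0, "ry": 0, "rz": 0, "gripper": 0}
    - {"tx": 0.12, "ty": -0.25, "tz": 0, "rx": 0, "ry": 0, "rz": 0, "gripper": 0}
    - {"tx": 0.18, "ty": -0.38, "tz": 0, "rx": 0, "ry": 0, "rz": 0, "gripper": 0}
    - {"tx": 0.24, "ty": -0.5, "tz": 0, "rx": 0, "ry": 0, "rz": 0, "gripper": 0}
    - {"tx": 0.3, "ty": -0.62, "tz": 0, "rx": 0, "ry": 0, "rz": 0, "gripper": 0}
    - {"tx": 0.36, "ty": -0.75, "tz": 0, "rx": 0, "ry": 0, "rz": 0, "gripper": 0}
    - {"tx": 0.41, "ty": -0.88, "tz": 0, "rx": 0, "ry": 0, "rz": 0, "gripper": 0}
    - {"tx": 0.46, "ty": -1, "tz": 0, "rx": 0, "ry": 0, "rz": 0, "gripper": 0}

```text
t: 7.1
position: [0.4863, 0.1105, 0.0557]
eef_rot: [0.973, 0.233, -0.001, -0.0]
contact_force: [-6.2, -3.9, 9.7]
finger_gap: -0.0003
grip_force: 5.0
```

```bash
python3 - <<'E'
from h import *
for n in("top","side"): cv2.imwrite(f"pics/{n}1.png",grab_frame(n))
t=cv2.imread("pics/top1.png")[150:300,60:370]; s=cv2.imread("pics/side1.png")[100:300,100:400]
cv2.imwrite("pics/c2.png",cv2.resize(t,None,fx=2.5,fy=2.5))
E
```

```text
(no output)
```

View pics/c2.png

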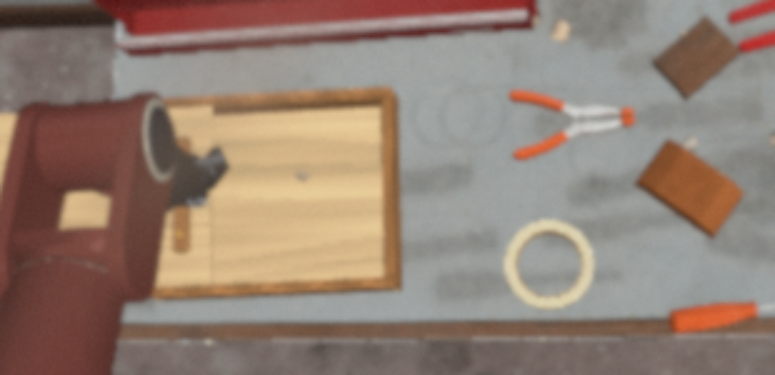

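The lid edge is now at crop x≈212 (px 145). There is a small grey mark on the box floor at crop (302,175). I'll measure the opening.

```bash
python3 - <<'E'
from h import *
f=cv2.imread("pics/top1.png")
b=np.array([.493,.0271]);Y=np.array([-.033,.9994]);X=np.array([.9994,.033])
def L(n,px,z):
    w=ray("top",[px],z)[0,:2]; print(n,w.round(4),"box",(X@(w-b)).round(4),(Y@(w-b)).round(4))
for r in (196,250,260): print(r,cv2.cvtColor(f[r:r+1,125:160],cv2.COLOR_BGR2GRAY)[0].tolist())
q=lambda x,y:(60+(x+.5)/2.5-.5,150+(y+.5)/2.5-.5)
L("edge",q(213,112),.05);L("edge",q(211,275),.05);L("cleat",q(181,230),.063); L("spot",q(302,175),.006)
L("inner far -y",q(383,105),.045);L("inner near -y",q(386,275),.045)
E
```

```text
196 [72, 87, 123, 159, 180, 188, 188, 186, 187, 188, 184, 186, 185, 186, 186, 185, 186, 183, 184, 177, 165, 159, 160, 160, 162, 162, 164, 166, 169, 169, 168, 171, 172, 177, 178]
250 [175, 192, 188, 181, 162, 145, 137, 135, 139, 148, 165, 182, 193, 198, 197, 195, 196, 195, 194, 184, 185, 190, 192, 190, 190, 192, 192, 193, 192, 192, 191, 192, 193, 193, 194]
260 [195, 196, 196, 198, 197, 198, 198, 199, 198, 198, 197, 198, 200, 200, 199, 199, 198, 199, 196, 187, 188, 191, 194, 193, 193, 194, 194, 193, 192, 192, 190, 189, 191, 191, 191]
edge [0.5876 0.0993] box 0.0969 0.069
edge [0.4019 0.0932] box -0.0889 0.0691
cleat [0.4508 0.1251] box -0.039 0.0993
spot [0.5214 0.0048] box 0.0276 -0.0232
inner far -y [ 0.5936 -0.095 ] box 0.0965 -0.1254
inner near -y [ 0.4005 -0.1015] box -0.0967 -0.1254
```

>>> carry_out:
  plan:
    - {"tx": 0.02, "ty": -0.05, "tz": -0.025, "rx": 0, "ry": 0, "rz": 0, "gripper": 0}
    - {"tx": 0.05, "ty": -0.11, "tz": -0.025, "rx": 0, "ry": 0, "rz": 0, "gripper": 0}
    - {"tx": 0.08, "ty": -0.18, "tz": -0.025, "rx": 0, "ry": 0, "rz": 0, "gripper": 0}
    - {"tx": 0.11, "ty": -0.25, "tz": -0.025, "rx": 0, "ry": 0, "rz": 0, "gripper": 0}
    - {"tx": 0.14, "ty": -0.31, "tz": -0.025, "rx": 0, "ry": 0, "rz": 0, "gripper": 0}
    - {"tx": 0.14, "ty": -0.31, "tz": -0.025, "rx": 0, "ry": 0, "rz": 0, "gripper": 0}
    - {"tx": 0.1, "ty": -0.23, "tz": -0.3, "rx": 0, "ry": 0, "rz": 0, "gripper": 0.1}
    - {"tx": 0, "ty": 0, "tz": -0.6, "rx": 0, "ry": 0, "rz": 0, "gripper": 0.4}

```text
t: 8.2
position: [0.4871, 0.11, 0.1027]
eef_rot: [0.973, 0.233, 0.0, -0.001]
contact_force: [0.7, -0.2, 0.2]
finger_gap: 0.0257
grip_force: 0.0
```

```bash
python3 - <<'E'
from h import *
f=grab_frame("top"); cv2.imwrite("pics/top2.png",f)
for r in (250,260): print(r,cv2.cvtColor(f[r:r+1,105:160],cv2.COLOR_BGR2GRAY)[0].tolist())
b=np.array([.493,.0271]);Y=np.array([-.033,.9994])
for p in [(130,255),(133,255),(136,255)]: print(p, Y@(ray("top",[p],.05)[0,:2]-b)+.127)
E
```

```text
250 [74, 75, 74, 75, 76, 74, 75, 74, 73, 74, 78, 98, 136, 164, 160, 143, 131, 128, 131, 137, 148, 167, 185, 191, 194, 195, 193, 195, 190, 183, 182, 184, 186, 188, 189, 190, 188, 191, 190, 190, 190, 191, 192, 191, 191, 192, 192, 192, 191, 191, 192, 191, 193, 193, 193]
260 [70, 71, 69, 69, 70, 70, 70, 70, 71, 75, 106, 153, 183, 195, 197, 194, 195, 196, 196, 197, 197, 197, 196, 198, 198, 197, 197, 198, 195, 186, 183, 185, 189, 190, 190, 191, 190, 192, 192, 191, 192, 192, 193, 192, 194, 195, 194, 194, 192, 191, 192, 191, 189, 191, 191]
(130, 255) 0.23626851189684045
(133, 255) 0.22772274283102664
(136, 255) 0.21918917189717504
```

The lid is open by about 0.224. Next is the tape.

>>> carry_out:
  plan:
    - {"tx": -0.12, "ty": 0.12, "tz": 0, "rx": 0, "ry": 0, "rz": 0, "gripper": 0.6}
    - {"tx": -0.25, "ty": 0.25, "tz": 0, "rx": 0, "ry": 0, "rz": 0, "gripper": 0.6}
    - {"tx": -0.38, "ty": 0.38, "tz": 0, "rx": 0, "ry": 0, "rz": 0, "gripper": 0.6}
    - {"tx": -0.5, "ty": 0.5, "tz": 0, "rx": 0, "ry": 0, "rz": 0, "gripper": 0.6}
    - {"tx": -0.62, "ty": 0.62, "tz": 0, "rx": 0, "ry": 0, "rz": 0, "gripper": 0.6}
    - {"tx": -0.75, "ty": 0.75, "tz": 0, "rx": 0, "ry": 0, "rz": 0, "gripper": 0.6}
    - {"tx": -0.88, "ty": 0.88, "tz": 0, "rx": 0, "ry": 0, "rz": 0, "gripper": 0.6}
    - {"tx": -1, "ty": 1, "tz": 0, "rx": 0, "ry": 0, "rz": 0, "gripper": 0.6}

```text
t: 9.25
position: [0.4517, 0.0008, 0.1026]
eef_rot: [0.973, 0.232, 0.0, 0.0]
contact_force: [0.1, 0.5, -0.0]
finger_gap: 0.0515
grip_force: 0.0
```

>>> carry_out:
  plan:
    - {"tx": -0.12, "ty": 0.12, "tz": 0, "rx": 0, "ry": 0, "rz": 0, "gripper": 0.6}
    - {"tx": -0.25, "ty": 0.25, "tz": 0, "rx": 0, "ry": 0, "rz": 0, "gripper": 0.6}
    - {"tx": -0.38, "ty": 0.38, "tz": 0, "rx": 0, "ry": 0, "rz": 0, "gripper": 0.6}
    - {"tx": -0.5, "ty": 0.5, "tz": 0, "rx": 0, "ry": 0, "rz": 0, "gripper": 0.6}
    - {"tx": -0.62, "ty": 0.62, "tz": 0, "rx": 0, "ry": 0, "rz": 0, "gripper": 0.6}
    - {"tx": -0.75, "ty": 0.75, "tz": 0, "rx": 0, "ry": 0, "rz": 0, "gripper": 0.6}
    - {"tx": -0.88, "ty": 0.88, "tz": 0, "rx": 0, "ry": 0, "rz": 0, "gripper": 0.6}
    - {"tx": -1, "ty": 1, "tz": 0, "rx": 0, "ry": 0, "rz": 0, "gripper": 0.6}

```text
t: 10.25
position: [0.4164, -0.1067, 0.1025]
eef_rot: [0.973, 0.232, 0.0, 0.0]
contact_force: [0.2, 0.4, 0.3]
finger_gap: 0.0511
grip_force: 0.0
```

>>> carry_out:
  plan:
    - {"tx": -0.12, "ty": 0.12, "tz": 0, "rx": 0, "ry": 0, "rz": 0, "gripper": 0.6}
    - {"tx": -0.25, "ty": 0.25, "tz": 0, "rx": 0, "ry": 0, "rz": 0, "gripper": 0.6}
    - {"tx": -0.38, "ty": 0.38, "tz": 0, "rx": 0, "ry": 0, "rz": 0, "gripper": 0.6}
    - {"tx": -0.5, "ty": 0.5, "tz": 0.1, "rx": 0, "ry": 0, "rz": 0, "gripper": 0.6}
    - {"tx": -0.62, "ty": 0.62, "tz": 0.15, "rx": 0, "ry": 0, "rz": 0, "gripper": 0.6}
    - {"tx": -0.75, "ty": 0.75, "tz": 0.2, "rx": 0, "ry": 0, "rz": 0, "gripper": 0.6}
    - {"tx": -0.88, "ty": 0.88, "tz": 0.25, "rx": 0, "ry": 0, "rz": 0, "gripper": 0.6}
    - {"tx": -1, "ty": 1, "tz": 0.3, "rx": 0, "ry": 0, "rz": 0, "gripper": 0.6}

```text
t: 11.25
position: [0.3812, -0.2142, 0.0782]
eef_rot: [0.973, 0.232, -0.0, -0.0]
contact_force: [-0.4, 0.7, 0.1]
finger_gap: 0.0512
grip_force: 0.0
```

>>> carry_out:
  plan:
    - {"tx": -0.01, "ty": 0.15, "tz": 0.1, "rx": 0, "ry": 0, "rz": 0, "gripper": 0.6}
    - {"tx": -0.03, "ty": 0.3, "tz": 0.2, "rx": 0, "ry": 0, "rz": 0, "gripper": 0.6}
    - {"tx": -0.04, "ty": 0.37, "tz": 0.4, "rx": 0, "ry": 0, "rz": 0, "gripper": 0.6}
    - {"tx": -0.04, "ty": 0.37, "tz": 0.6, "rx": 0, "ry": 0, "rz": 0, "gripper": 0.6}
    - {"tx": -0.04, "ty": 0.37, "tz": 0.75, "rx": 0, "ry": 0, "rz": 0, "gripper": 0.6}
    - {"tx": -0.04, "ty": 0.37, "tz": 0.84, "rx": 0, "ry": 0, "rz": 0, "gripper": 0.6}
    - {"tx": -0.04, "ty": 0.37, "tz": 0.84, "rx": 0, "ry": 0, "rz": 0, "gripper": 0.3}
    - {"tx": -0.04, "ty": 0.37, "tz": 0.84, "rx": 0, "ry": 0, "rz": 0, "gripper": 0}

```text
t: 12.25
position: [0.3924, -0.2413, 0.0118]
eef_rot: [0.973, 0.232, 0.0, 0.0]
contact_force: [-0.0, -0.0, -0.9]
finger_gap: 0.0155
grip_force: 2.1
```

>>> carry_out:
  plan:
    - {"tx": 0, "ty": 0, "tz": 0, "rx": 0, "ry": 0, "rz": 0, "gripper": 0}
    - {"tx": 0, "ty": 0, "tz": 0, "rx": 0, "ry": 0, "rz": 0, "gripper": 0}
    - {"tx": 0, "ty": 0, "tz": -0.1, "rx": 0, "ry": 0, "rz": 0, "gripper": 0}
    - {"tx": 0, "ty": 0, "tz": -0.3, "rx": 0, "ry": 0, "rz": 0, "gripper": 0}
    - {"tx": 0.05, "ty": -0.1, "tz": -0.5, "rx": 0, "ry": 0, "rz": 0, "gripper": 0}
    - {"tx": 0.12, "ty": -0.2, "tz": -0.7, "rx": 0, "ry": 0, "rz": 0, "gripper": 0}
    - {"tx": 0.2, "ty": -0.35, "tz": -0.9, "rx": 0, "ry": 0, "rz": 0, "gripper": 0}
    - {"tx": 0.3, "ty": -0.5, "tz": -1, "rx": 0, "ry": 0, "rz": 0, "gripper": 0}

```text
t: 13.25
position: [0.396, -0.1943, 0.0931]
eef_rot: [0.973, 0.232, 0.001, 0.001]
contact_force: [-0.0, 0.2, -0.8]
finger_gap: 0.0126
grip_force: 55.8
```

```bash
python3 - <<'E'
from h import *
for n in("side","top"): cv2.imwrite(f"pics/{n}3.png",grab_frame(n))
o=get_obs(); print(o["finger_gap"],o["grip_force"],o["position"])
a=cv2.imread("pics/side3.png")[100:300,120:420]; cv2.imwrite("pics/c3.png",cv2.resize(a,None,fx=2,fy=2))
E
```

```text
0.012688102310824725 56.80965962477785 [ 0.3960974  -0.19375703  0.0925606 ]
```

View pics/c3.png

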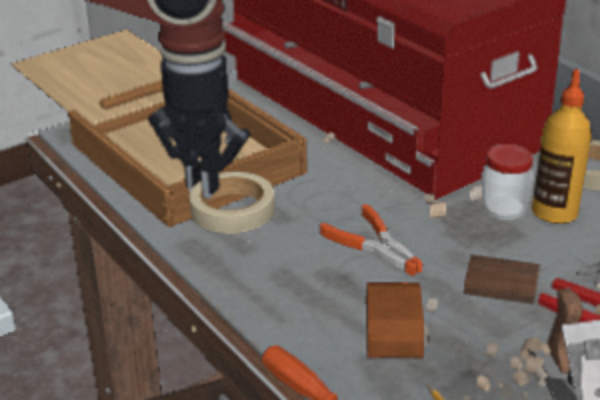

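The tape is held by its wall and clear of the bench, with the box ahead of it.

>>> carry_out:
  plan:
    - {"tx": 0.08, "ty": -0.12, "tz": 0, "rx": 0, "ry": 0, "rz": 0, "gripper": 0}
    - {"tx": 0.16, "ty": -0.24, "tz": 0, "rx": 0, "ry": 0, "rz": 0, "gripper": 0}
    - {"tx": 0.24, "ty": -0.36, "tz": 0, "rx": 0, "ry": 0, "rz": 0, "gripper": 0}
    - {"tx": 0.32, "ty": -0.48, "tz": 0, "rx": 0, "ry": 0, "rz": 0, "gripper": 0}
    - {"tx": 0.4, "ty": -0.6, "tz": 0, "rx": 0, "ry": 0, "rz": 0, "gripper": 0}
    - {"tx": 0.48, "ty": -0.72, "tz": 0, "rx": 0, "ry": 0, "rz": 0, "gripper": 0}
    - {"tx": 0.56, "ty": -0.84, "tz": 0, "rx": 0, "ry": 0, "rz": 0, "gripper": 0}
    - {"tx": 0.64, "ty": -0.96, "tz": 0, "rx": 0, "ry": 0, "rz": 0, "gripper": 0}

```text
t: 14.35
position: [0.4064, -0.1021, 0.0913]
eef_rot: [0.973, 0.232, 0.0, 0.0]
contact_force: [-0.6, -0.6, -0.9]
finger_gap: 0.0127
grip_force: 56.9
```

>>> carry_out:
  plan:
    - {"tx": 0.08, "ty": -0.12, "tz": 0, "rx": 0, "ry": 0, "rz": 0, "gripper": 0}
    - {"tx": 0.16, "ty": -0.24, "tz": 0, "rx": 0, "ry": 0, "rz": 0, "gripper": 0}
    - {"tx": 0.24, "ty": -0.36, "tz": 0, "rx": 0, "ry": 0, "rz": 0, "gripper": 0}
    - {"tx": 0.32, "ty": -0.48, "tz": 0, "rx": 0, "ry": 0, "rz": 0, "gripper": 0}
    - {"tx": 0.4, "ty": -0.6, "tz": 0, "rx": 0, "ry": 0, "rz": 0, "gripper": 0}
    - {"tx": 0.48, "ty": -0.72, "tz": 0, "rx": 0, "ry": 0, "rz": 0, "gripper": 0}
    - {"tx": 0.56, "ty": -0.84, "tz": 0, "rx": 0, "ry": 0, "rz": 0, "gripper": 0}
    - {"tx": 0.64, "ty": -0.96, "tz": 0, "rx": 0, "ry": 0, "rz": 0, "gripper": 0}

```text
t: 15.35
position: [0.4174, -0.0105, 0.0913]
eef_rot: [0.973, 0.232, 0.0, 0.0]
contact_force: [0.6, -0.3, -1.7]
finger_gap: 0.0128
grip_force: 56.9
```

>>> carry_out:
  plan:
    - {"tx": 0.08, "ty": -0.12, "tz": 0, "rx": 0, "ry": 0, "rz": 0, "gripper": 0}
    - {"tx": 0.16, "ty": -0.24, "tz": 0, "rx": 0, "ry": 0, "rz": 0, "gripper": 0}
    - {"tx": 0.26, "ty": -0.38, "tz": 0, "rx": 0, "ry": 0, "rz": 0, "gripper": 0}
    - {"tx": 0.36, "ty": -0.52, "tz": 0, "rx": 0, "ry": 0, "rz": 0, "gripper": 0}
    - {"tx": 0.46, "ty": -0.67, "tz": 0, "rx": 0, "ry": 0, "rz": 0, "gripper": 0}
    - {"tx": 0.56, "ty": -0.82, "tz": 0, "rx": 0, "ry": 0, "rz": 0, "gripper": 0}
    - {"tx": 0.64, "ty": -0.95, "tz": 0, "rx": 0, "ry": 0, "rz": 0, "gripper": 0}
    - {"tx": 0.64, "ty": -0.95, "tz": 0, "rx": 0, "ry": 0, "rz": 0, "gripper": 0}

```text
t: 16.35
position: [0.4286, 0.0804, 0.0913]
eef_rot: [0.972, 0.233, -0.0, 0.0]
contact_force: [0.0, -0.2, -0.6]
finger_gap: 0.0124
grip_force: 56.9
```

```bash
python3 - <<'E'
from h import *
f=grab_frame("top"); cv2.imwrite("pics/top4.png",f); cv2.imwrite("pics/side4.png",grab_frame("side"))
o=get_obs(); print(o["position"])
a=f[170:280,90:270]; cv2.imwrite("pics/c4.png",cv2.resize(a,None,fx=4,fy=4))
E
```

```text
[0.42859978 0.07971382 0.09126922]
```

View pics/c4.png

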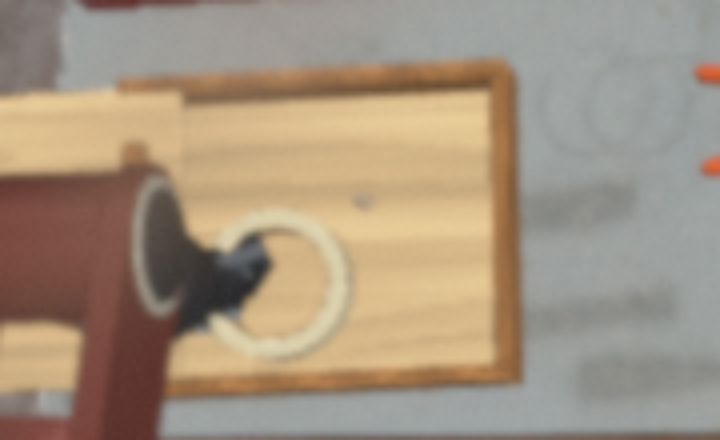

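The tape ring is over the box, centred at crop (276,283), which is px (159,240.7). I'll check that against the walls before lowering it.

```bash
python3 - <<'E'
from h import *
w=ray("top",[(90+276.5/4-.5,170+283.5/4-.5)],.1035)[0,:2]
b=np.array([.493,.0271]);Y=np.array([-.033,.9994]);X=np.array([.9994,.033])
print(w,X@(w-b),Y@(w-b))
E
```

```text
[0.44793947 0.03864474] -0.0446525136039137 0.01302481336991607
```

>>> carry_out:
  plan:
    - {"tx": 0, "ty": 0, "tz": 0.2, "rx": 0, "ry": 0, "rz": 0, "gripper": 0}
    - {"tx": 0, "ty": 0, "tz": 0.4, "rx": 0, "ry": 0, "rz": 0, "gripper": 0}
    - {"tx": 0, "ty": 0, "tz": 0.6, "rx": 0, "ry": 0, "rz": 0, "gripper": 0}
    - {"tx": 0, "ty": 0, "tz": 0.75, "rx": 0, "ry": 0, "rz": 0, "gripper": 0}
    - {"tx": 0, "ty": 0, "tz": 0.85, "rx": 0, "ry": 0, "rz": 0, "gripper": 0}
    - {"tx": 0, "ty": 0, "tz": 0.9, "rx": 0, "ry": 0, "rz": 0, "gripper": 0}
    - {"tx": 0, "ty": 0, "tz": 0.9, "rx": 0, "ry": 0, "rz": 0, "gripper": 0.15}
    - {"tx": 0, "ty": 0, "tz": 0.9, "rx": 0, "ry": 0, "rz": 0, "gripper": 0.3}

```text
t: 17.45
position: [0.4293, 0.0797, 0.02]
eef_rot: [0.973, 0.232, 0.001, 0.0]
contact_force: [0.5, 0.6, -0.5]
finger_gap: 0.0257
grip_force: 0.0
```

>>> carry_out:
  plan:
    - {"tx": 0, "ty": 0, "tz": -0.2, "rx": 0, "ry": 0, "rz": 0, "gripper": 0.3}
    - {"tx": 0, "ty": 0, "tz": -0.45, "rx": 0, "ry": 0, "rz": 0, "gripper": 0.3}
    - {"tx": 0, "ty": 0, "tz": -0.7, "rx": 0, "ry": 0, "rz": 0, "gripper": 0.4}
    - {"tx": -0.05, "ty": 0.1, "tz": -0.9, "rx": 0, "ry": 0, "rz": -0.15, "gripper": 0.5}
    - {"tx": -0.2, "ty": 0.3, "tz": -1, "rx": 0, "ry": 0, "rz": -0.35, "gripper": 0.7}
    - {"tx": -0.35, "ty": 0.5, "tz": -1, "rx": 0, "ry": 0, "rz": -0.55, "gripper": 0.9}
    - {"tx": -0.5, "ty": 0.75, "tz": -1, "rx": 0, "ry": 0, "rz": -0.75, "gripper": 1}
    - {"tx": -0.6, "ty": 1, "tz": -1, "rx": 0, "ry": 0, "rz": -0.925, "gripper": 1}

```text
t: 18.45
position: [0.4226, -0.0142, 0.1012]
eef_rot: [0.893, 0.45, 0.001, 0.001]
contact_force: [0.3, 0.2, 0.1]
finger_gap: 0.0853
grip_force: 0.0
```

>>> carry_out:
  plan:
    - {"tx": -0.12, "ty": 0.12, "tz": 0, "rx": 0, "ry": 0, "rz": 0, "gripper": 1}
    - {"tx": -0.24, "ty": 0.25, "tz": 0, "rx": 0, "ry": 0, "rz": 0, "gripper": 1}
    - {"tx": -0.36, "ty": 0.37, "tz": 0, "rx": 0, "ry": 0, "rz": 0, "gripper": 1}
    - {"tx": -0.48, "ty": 0.5, "tz": 0, "rx": 0, "ry": 0, "rz": 0, "gripper": 1}
    - {"tx": -0.6, "ty": 0.62, "tz": 0, "rx": 0, "ry": 0, "rz": 0, "gripper": 1}
    - {"tx": -0.72, "ty": 0.75, "tz": 0, "rx": 0, "ry": 0, "rz": 0, "gripper": 1}
    - {"tx": -0.84, "ty": 0.87, "tz": 0, "rx": 0, "ry": 0, "rz": 0, "gripper": 1}
    - {"tx": -0.94, "ty": 0.99, "tz": 0, "rx": 0, "ry": 0, "rz": 0, "gripper": 1}

```text
t: 19.45
position: [0.4408, -0.1219, 0.0992]
eef_rot: [0.894, 0.449, -0.0, -0.0]
contact_force: [-0.2, -0.4, 0.6]
finger_gap: 0.0856
grip_force: 0.0
```

>>> carry_out:
  plan:
    - {"tx": -0.12, "ty": 0.12, "tz": 0, "rx": 0, "ry": 0, "rz": 0, "gripper": 1}
    - {"tx": -0.24, "ty": 0.25, "tz": 0, "rx": 0, "ry": 0, "rz": 0, "gripper": 1}
    - {"tx": -0.36, "ty": 0.37, "tz": 0, "rx": 0, "ry": 0, "rz": 0, "gripper": 1}
    - {"tx": -0.48, "ty": 0.5, "tz": 0, "rx": 0, "ry": 0, "rz": 0, "gripper": 1}
    - {"tx": -0.6, "ty": 0.62, "tz": 0, "rx": 0, "ry": 0, "rz": 0, "gripper": 1}
    - {"tx": -0.72, "ty": 0.75, "tz": 0, "rx": 0, "ry": 0, "rz": 0, "gripper": 1}
    - {"tx": -0.84, "ty": 0.87, "tz": 0, "rx": 0, "ry": 0, "rz": 0, "gripper": 1}
    - {"tx": -0.94, "ty": 0.99, "tz": 0, "rx": 0, "ry": 0, "rz": 0, "gripper": 1}

```text
t: 20.45
position: [0.4594, -0.2295, 0.0993]
eef_rot: [0.894, 0.449, -0.0, -0.0]
contact_force: [0.5, 0.1, -0.2]
finger_gap: 0.085
grip_force: 0.0
```

>>> carry_out:
  plan:
    - {"tx": -0.12, "ty": 0.12, "tz": 0, "rx": 0, "ry": 0, "rz": 0, "gripper": 1}
    - {"tx": -0.24, "ty": 0.25, "tz": 0, "rx": 0, "ry": 0, "rz": 0, "gripper": 1}
    - {"tx": -0.36, "ty": 0.37, "tz": 0, "rx": 0, "ry": 0, "rz": 0, "gripper": 1}
    - {"tx": -0.48, "ty": 0.5, "tz": 0, "rx": 0, "ry": 0, "rz": 0, "gripper": 1}
    - {"tx": -0.6, "ty": 0.62, "tz": 0, "rx": 0, "ry": 0, "rz": 0, "gripper": 1}
    - {"tx": -0.72, "ty": 0.75, "tz": 0, "rx": 0, "ry": 0, "rz": 0, "gripper": 1}
    - {"tx": -0.84, "ty": 0.87, "tz": 0, "rx": 0, "ry": 0, "rz": 0, "gripper": 1}
    - {"tx": -0.94, "ty": 0.99, "tz": 0, "rx": 0, "ry": 0, "rz": 0, "gripper": 1}

```text
t: 21.45
position: [0.4781, -0.3371, 0.0993]
eef_rot: [0.894, 0.449, 0.0, -0.0]
contact_force: [-0.6, 0.8, -0.4]
finger_gap: 0.0853
grip_force: 0.0
```

```bash
python3 - <<'E'
from h import *
f=grab_frame("top"); cv2.imwrite("pics/top5.png",f); g=grab_frame("side"); cv2.imwrite("pics/side5.png",g)
o=get_obs(); print(o["position"],o["eef_rot"],o["qpos"])
c=blob(f,(310,200,365,250),(0,90,40),(25,255,255))[0]; print("block",rect("top",c,.03), cv2.boundingRect(c))
b=np.array([.493,.0271]);Y=np.array([-.033,.9994]);X=np.array([.9994,.033])
m=f[170:280,90:240]; cv2.imwrite("pics/c5.png",np.hstack([cv2.resize(m,None,fx=2.6,fy=2.6),cv2.resize(g[150:260,180:330],None,fx=2.6,fy=2.6)]))
E
```

```text
[ 0.47826646 -0.33748521  0.09946155] [8.93745425e-01 4.48574434e-01 5.90474406e-05 2.98389623e-04] [-7.41557414e-01  7.60812473e-02  1.81746657e+00 -1.07729528e-04
  1.24744512e+00 -1.01066239e-01]
block ((0.4875640869140625, -0.4546166956424713), (0.07497219741344452, 0.06530791521072388), 54.6021842956543) (325, 212, 32, 32)
```

View pics/c5.png

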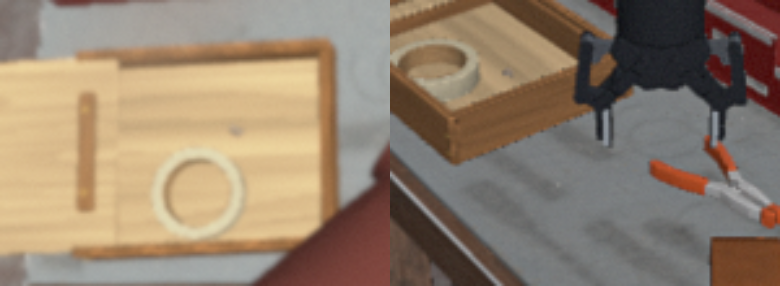

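In this picture the tape lies flat in the box, centred at about crop (199,192), and the fingers are now just short of the block. The arm hides part of the block, so I'll keep the first measurement.

>>> carry_out:
  plan:
    - {"tx": -0.12, "ty": 0.12, "tz": 0, "rx": 0, "ry": 0, "rz": 0, "gripper": 1}
    - {"tx": -0.24, "ty": 0.25, "tz": 0, "rx": 0, "ry": 0, "rz": 0, "gripper": 1}
    - {"tx": -0.36, "ty": 0.37, "tz": 0, "rx": 0, "ry": 0, "rz": 0, "gripper": 1}
    - {"tx": -0.48, "ty": 0.5, "tz": 0.05, "rx": 0, "ry": 0, "rz": 0, "gripper": 1}
    - {"tx": -0.6, "ty": 0.65, "tz": 0.1, "rx": 0, "ry": 0, "rz": 0, "gripper": 1}
    - {"tx": -0.75, "ty": 0.8, "tz": 0.2, "rx": 0, "ry": 0, "rz": 0, "gripper": 1}
    - {"tx": -0.91, "ty": 0.97, "tz": 0.3, "rx": 0, "ry": 0, "rz": 0, "gripper": 1}
    - {"tx": -0.91, "ty": 0.97, "tz": 0.3, "rx": 0, "ry": 0, "rz": 0, "gripper": 1}

```text
t: 22.55
position: [0.4963, -0.4417, 0.0738]
eef_rot: [0.894, 0.448, -0.0, -0.001]
contact_force: [-0.6, 1.1, -0.1]
finger_gap: 0.0857
grip_force: 0.0
```

```bash
python3 - <<'E'
from h import *
g=grab_frame("side"); cv2.imwrite("pics/side6.png",g)
cv2.imwrite("pics/c6.png",cv2.resize(g[150:310,230:400],None,fx=3.5,fy=3.5))
E
```

```text
(no output)
```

View pics/c6.png

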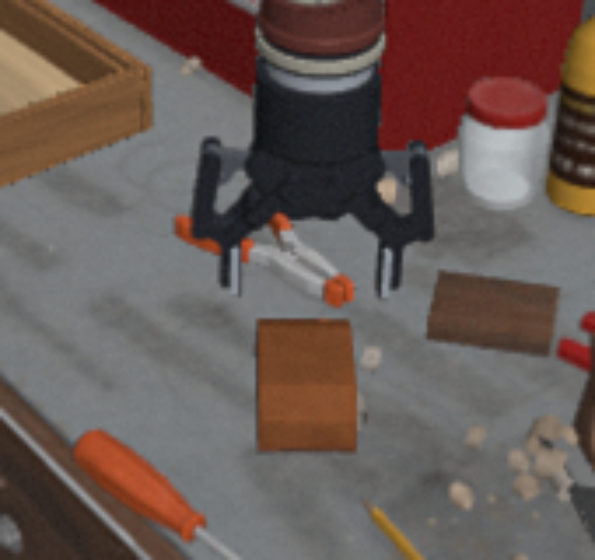

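The side view shows the fingers at crop x 231 and 385, astride the block at crop 257–357 and well aligned. I'll lower and grip.

>>> carry_out:
  plan:
    - {"tx": 0, "ty": 0, "tz": 0.2, "rx": 0, "ry": 0, "rz": 0, "gripper": 1}
    - {"tx": 0, "ty": 0, "tz": 0.4, "rx": 0, "ry": 0, "rz": 0, "gripper": 1}
    - {"tx": 0, "ty": 0, "tz": 0.6, "rx": 0, "ry": 0, "rz": 0, "gripper": 1}
    - {"tx": 0, "ty": 0, "tz": 0.75, "rx": 0, "ry": 0, "rz": 0, "gripper": 1}
    - {"tx": 0, "ty": 0, "tz": 0.84, "rx": 0, "ry": 0, "rz": 0, "gripper": 1}
    - {"tx": 0, "ty": 0, "tz": 0.84, "rx": 0, "ry": 0, "rz": 0, "gripper": 0.8}
    - {"tx": 0, "ty": 0, "tz": 0.84, "rx": 0, "ry": 0, "rz": 0, "gripper": 0.5}
    - {"tx": 0, "ty": 0, "tz": 0.84, "rx": 0, "ry": 0, "rz": 0, "gripper": 0.5}

```text
t: 23.6
position: [0.4971, -0.4412, 0.0087]
eef_rot: [0.894, 0.449, 0.0, 0.0]
contact_force: [-0.1, -0.1, -1.1]
finger_gap: 0.0611
grip_force: 67.8
```

>>> carry_out:
  plan:
    - {"tx": 0, "ty": 0, "tz": 0, "rx": 0, "ry": 0, "rz": 0, "gripper": 0.5}
    - {"tx": 0, "ty": 0, "tz": -0.1, "rx": 0, "ry": 0, "rz": 0, "gripper": 0.5}
    - {"tx": 0.05, "ty": -0.03, "tz": -0.3, "rx": 0, "ry": 0, "rz": 0, "gripper": 0.5}
    - {"tx": 0.2, "ty": -0.14, "tz": -0.5, "rx": 0, "ry": 0, "rz": 0, "gripper": 0.5}
    - {"tx": 0.4, "ty": -0.28, "tz": -0.7, "rx": 0, "ry": 0, "rz": 0, "gripper": 0.5}
    - {"tx": 0.6, "ty": -0.42, "tz": -0.85, "rx": 0, "ry": 0, "rz": 0, "gripper": 0.5}
    - {"tx": 0.8, "ty": -0.55, "tz": -0.95, "rx": 0, "ry": 0, "rz": 0, "gripper": 0.5}
    - {"tx": 1, "ty": -0.68, "tz": -1, "rx": 0, "ry": 0, "rz": 0, "gripper": 0.5}

```text
t: 24.6
position: [0.5012, -0.3434, 0.0892]
eef_rot: [0.894, 0.449, 0.0, 0.001]
contact_force: [-0.0, 0.1, -1.2]
finger_gap: 0.0609
grip_force: 67.8
```

>>> carry_out:
  plan:
    - {"tx": 0.12, "ty": -0.08, "tz": 0, "rx": 0, "ry": 0, "rz": 0, "gripper": 0.5}
    - {"tx": 0.25, "ty": -0.17, "tz": 0, "rx": 0, "ry": 0, "rz": 0, "gripper": 0.5}
    - {"tx": 0.38, "ty": -0.25, "tz": 0, "rx": 0, "ry": 0, "rz": 0, "gripper": 0.5}
    - {"tx": 0.5, "ty": -0.34, "tz": 0, "rx": 0, "ry": 0, "rz": 0, "gripper": 0.5}
    - {"tx": 0.62, "ty": -0.42, "tz": 0, "rx": 0, "ry": 0, "rz": 0, "gripper": 0.5}
    - {"tx": 0.75, "ty": -0.51, "tz": 0, "rx": 0, "ry": 0, "rz": 0, "gripper": 0.5}
    - {"tx": 0.88, "ty": -0.6, "tz": 0, "rx": 0, "ry": 0, "rz": 0, "gripper": 0.5}
    - {"tx": 1, "ty": -0.68, "tz": 0, "rx": 0, "ry": 0, "rz": 0, "gripper": 0.5}

```text
t: 25.6
position: [0.505, -0.2467, 0.0881]
eef_rot: [0.894, 0.449, 0.0, 0.0]
contact_force: [-0.0, -0.0, -0.6]
finger_gap: 0.0609
grip_force: 67.8
```

>>> carry_out:
  plan:
    - {"tx": 0.12, "ty": -0.08, "tz": 0, "rx": 0, "ry": 0, "rz": 0, "gripper": 0.5}
    - {"tx": 0.25, "ty": -0.17, "tz": 0, "rx": 0, "ry": 0, "rz": 0, "gripper": 0.5}
    - {"tx": 0.38, "ty": -0.25, "tz": 0, "rx": 0, "ry": 0, "rz": 0, "gripper": 0.5}
    - {"tx": 0.5, "ty": -0.34, "tz": 0, "rx": 0, "ry": 0, "rz": 0, "gripper": 0.5}
    - {"tx": 0.62, "ty": -0.42, "tz": 0, "rx": 0, "ry": 0, "rz": 0, "gripper": 0.5}
    - {"tx": 0.75, "ty": -0.51, "tz": 0, "rx": 0, "ry": 0, "rz": 0, "gripper": 0.5}
    - {"tx": 0.88, "ty": -0.6, "tz": 0, "rx": 0, "ry": 0, "rz": 0, "gripper": 0.5}
    - {"tx": 1, "ty": -0.68, "tz": 0, "rx": 0, "ry": 0, "rz": 0, "gripper": 0.5}

```text
t: 26.6
position: [0.5091, -0.1501, 0.0881]
eef_rot: [0.894, 0.449, 0.0, 0.0]
contact_force: [-0.8, -0.8, -1.2]
finger_gap: 0.0609
grip_force: 67.8
```

>>> carry_out:
  plan:
    - {"tx": 0.12, "ty": -0.08, "tz": 0, "rx": 0, "ry": 0, "rz": 0.1, "gripper": 0.5}
    - {"tx": 0.25, "ty": -0.17, "tz": 0, "rx": 0, "ry": 0, "rz": 0.2, "gripper": 0.5}
    - {"tx": 0.38, "ty": -0.25, "tz": 0, "rx": 0, "ry": 0, "rz": 0.3, "gripper": 0.5}
    - {"tx": 0.5, "ty": -0.34, "tz": 0, "rx": 0, "ry": 0, "rz": 0.42, "gripper": 0.5}
    - {"tx": 0.62, "ty": -0.42, "tz": 0, "rx": 0, "ry": 0, "rz": 0.54, "gripper": 0.5}
    - {"tx": 0.75, "ty": -0.51, "tz": 0, "rx": 0, "ry": 0, "rz": 0.66, "gripper": 0.5}
    - {"tx": 0.88, "ty": -0.6, "tz": 0, "rx": 0, "ry": 0, "rz": 0.78, "gripper": 0.5}
    - {"tx": 1, "ty": -0.68, "tz": 0, "rx": 0, "ry": 0, "rz": 0.9, "gripper": 0.5}

```text
t: 27.6
position: [0.5132, -0.0535, 0.0881]
eef_rot: [0.971, 0.237, 0.0, 0.0]
contact_force: [0.0, -0.6, -1.5]
finger_gap: 0.0611
grip_force: 67.8
```

>>> carry_out:
  plan:
    - {"tx": 0.01, "ty": -0.01, "tz": 0, "rx": 0, "ry": 0, "rz": 0.12, "gripper": 0.5}
    - {"tx": 0.02, "ty": -0.02, "tz": 0, "rx": 0, "ry": 0, "rz": 0.25, "gripper": 0.5}
    - {"tx": 0.02, "ty": -0.03, "tz": 0, "rx": 0, "ry": 0, "rz": 0.38, "gripper": 0.5}
    - {"tx": 0.03, "ty": -0.04, "tz": 0, "rx": 0, "ry": 0, "rz": 0.5, "gripper": 0.5}
    - {"tx": 0.04, "ty": -0.05, "tz": 0, "rx": 0, "ry": 0, "rz": 0.63, "gripper": 0.5}
    - {"tx": 0.04, "ty": -0.06, "tz": 0, "rx": 0, "ry": 0, "rz": 0.76, "gripper": 0.5}
    - {"tx": 0.04, "ty": -0.07, "tz": 0, "rx": 0, "ry": 0, "rz": 0.89, "gripper": 0.5}
    - {"tx": 0.04, "ty": -0.07, "tz": 0, "rx": 0, "ry": 0, "rz": 0.89, "gripper": 0.5}

```text
t: 28.6
position: [0.5134, -0.0475, 0.0881]
eef_rot: [1.0, 0.019, 0.0, 0.0]
contact_force: [0.3, -0.4, -1.7]
finger_gap: 0.0607
grip_force: 67.8
```

```bash
python3 - <<'E'
from h import *
f=grab_frame("top"); cv2.imwrite("pics/top7.png",f); g=grab_frame("side"); cv2.imwrite("pics/side7.png",g)
print(get_obs()["position"],get_obs()["eef_rot"])
m=f[165:285,90:250]; cv2.imwrite("pics/c7.png",np.hstack([cv2.resize(m,None,fx=2.5,fy=2.5),cv2.resize(g[110:230,140:300],None,fx=2.5,fy=2.5)]))
E
```

```text
[ 0.51342376 -0.04765453  0.08813799] [9.99825146e-01 1.86995824e-02 4.71113081e-05 2.65248342e-05]
```

View pics/c7.png

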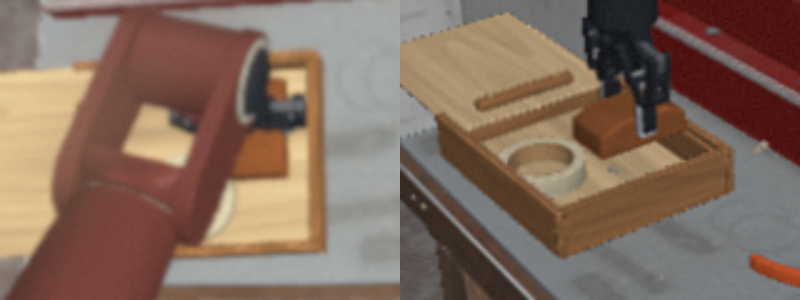

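The top view shows the held block over the box: near end at crop row 177, far end at about row 78, and -y side at col 287. The tape is still at lower left. I'll check the block's position in the box frame.

```bash
python3 - <<'E'
from h import *
b=np.array([.493,.0271]);Y=np.array([-.033,.9994]);X=np.array([.9994,.033])
for p,z in (((287,177),.08),((284,177),.1),((283,80),.1),((235,177),.1)):
    w=ray("top",[(90+p[0]/2.5,165+p[1]/2.5)],z)[0,:2]; print(p,z,(X@(w-b)).round(4),(Y@(w-b)).round(4))
f=cv2.imread("pics/top5.png"); c=blob(f,(140,215,190,268),(20,30,200),(40,75,255))
for k in c[:2]:
    (e,ax,_)=cv2.fitEllipse(k); w=ray("top",[e],.03)[0,:2]; print(ax,(X@(w-b)).round(4),(Y@(w-b)).round(4))
E
```

```text
(287, 177) 0.08 -0.0343 -0.107
(284, 177) 0.1 -0.0373 -0.1074
(283, 80) 0.1 0.0689 -0.1076
(235, 177) 0.1 -0.0349 -0.0547
(34.064388275146484, 35.5765380859375) -0.0437 0.0146
```

>>> carry_out:
  plan:
    - {"tx": 0, "ty": 0, "tz": 0.15, "rx": 0, "ry": 0, "rz": 0, "gripper": 0.5}
    - {"tx": 0, "ty": 0, "tz": 0.3, "rx": 0, "ry": 0, "rz": 0, "gripper": 0.5}
    - {"tx": 0, "ty": 0, "tz": 0.45, "rx": 0, "ry": 0, "rz": 0, "gripper": 0.5}
    - {"tx": 0, "ty": 0, "tz": 0.6, "rx": 0, "ry": 0, "rz": 0, "gripper": 0.5}
    - {"tx": 0, "ty": 0, "tz": 0.75, "rx": 0, "ry": 0, "rz": 0, "gripper": 0.5}
    - {"tx": 0, "ty": 0, "tz": 0.85, "rx": 0, "ry": 0, "rz": 0, "gripper": 0.5}
    - {"tx": 0, "ty": 0, "tz": 0.9, "rx": 0, "ry": 0, "rz": 0, "gripper": 0.5}
    - {"tx": 0, "ty": 0, "tz": 0.9, "rx": 0, "ry": 0, "rz": 0, "gripper": 0.5}

```text
t: 29.7
position: [0.5134, -0.0478, 0.0159]
eef_rot: [1.0, 0.018, -0.0, -0.0]
contact_force: [-0.6, -0.2, -1.7]
finger_gap: 0.0607
grip_force: 67.8
```

>>> carry_out:
  plan:
    - {"tx": -0.1, "ty": 0, "tz": 0, "rx": 0, "ry": 0, "rz": 0, "gripper": 0.5}
    - {"tx": -0.2, "ty": 0, "tz": 0, "rx": 0, "ry": 0, "rz": 0, "gripper": 0.5}
    - {"tx": -0.3, "ty": 0, "tz": 0, "rx": 0, "ry": 0, "rz": 0, "gripper": 0.5}
    - {"tx": -0.4, "ty": 0, "tz": 0, "rx": 0, "ry": 0, "rz": 0, "gripper": 0.5}
    - {"tx": -0.5, "ty": 0, "tz": 0, "rx": 0, "ry": 0, "rz": 0, "gripper": 0.5}
    - {"tx": -0.6, "ty": 0, "tz": 0, "rx": 0, "ry": 0, "rz": 0, "gripper": 0.5}
    - {"tx": -0.69, "ty": 0, "tz": 0, "rx": 0, "ry": 0, "rz": 0, "gripper": 0.5}
    - {"tx": -0.69, "ty": 0, "tz": 0, "rx": 0, "ry": 0, "rz": 0, "gripper": 0.5}

```text
t: 30.7
position: [0.4578, -0.0499, 0.0161]
eef_rot: [1.0, 0.018, -0.0, 0.0]
contact_force: [-0.4, -0.7, -2.1]
finger_gap: 0.0609
grip_force: 68.1
```

>>> carry_out:
  plan:
    - {"tx": 0, "ty": 0, "tz": 0.01, "rx": 0, "ry": 0, "rz": 0, "gripper": 0.76}
    - {"tx": 0, "ty": 0, "tz": 0.01, "rx": 0, "ry": 0, "rz": 0, "gripper": 0.82}
    - {"tx": 0, "ty": 0, "tz": 0.01, "rx": 0, "ry": 0, "rz": 0, "gripper": 0.82}
    - {"tx": 0, "ty": 0, "tz": -0.2, "rx": 0, "ry": 0, "rz": 0, "gripper": 0.82}
    - {"tx": 0, "ty": 0, "tz": -0.5, "rx": 0, "ry": 0, "rz": 0, "gripper": 0.82}
    - {"tx": 0, "ty": 0, "tz": -0.8, "rx": 0, "ry": 0, "rz": 0, "gripper": 0.82}
    - {"tx": 0.25, "ty": 0.25, "tz": -1, "rx": 0, "ry": 0, "rz": -0.3, "gripper": 1}
    - {"tx": 0.5, "ty": 0.5, "tz": -1, "rx": 0, "ry": 0, "rz": -0.6, "gripper": 1}

```text
t: 31.7
position: [0.5022, -0.0897, 0.0999]
eef_rot: [0.985, 0.17, 0.003, 0.002]
contact_force: [0.6, 0.6, -1.0]
finger_gap: 0.0854
grip_force: 0.0
```

>>> carry_out:
  plan:
    - {"tx": 0, "ty": 0.12, "tz": 0, "rx": 0, "ry": 0, "rz": -0.12, "gripper": 1}
    - {"tx": 0, "ty": 0.25, "tz": 0, "rx": 0, "ry": 0, "rz": -0.25, "gripper": 1}
    - {"tx": 0, "ty": 0.38, "tz": 0, "rx": 0, "ry": 0, "rz": -0.38, "gripper": 1}
    - {"tx": 0, "ty": 0.5, "tz": 0, "rx": 0, "ry": 0, "rz": -0.5, "gripper": 1}
    - {"tx": 0, "ty": 0.62, "tz": 0, "rx": 0, "ry": 0, "rz": -0.62, "gripper": 1}
    - {"tx": 0, "ty": 0.75, "tz": 0, "rx": 0, "ry": 0, "rz": -0.75, "gripper": 1}
    - {"tx": 0, "ty": 0.88, "tz": 0, "rx": 0, "ry": 0, "rz": -0.88, "gripper": 1}
    - {"tx": 0, "ty": 1, "tz": 0, "rx": 0, "ry": 0, "rz": -1, "gripper": 1}

```text
t: 32.7
position: [0.5268, -0.1649, 0.0977]
eef_rot: [0.913, 0.407, 0.0, 0.001]
contact_force: [-0.9, -0.2, -0.5]
finger_gap: 0.0851
grip_force: 0.0
```

>>> carry_out:
  plan:
    - {"tx": -0.11, "ty": 0.12, "tz": 0, "rx": 0, "ry": 0, "rz": -0.12, "gripper": 1}
    - {"tx": -0.22, "ty": 0.25, "tz": 0, "rx": 0, "ry": 0, "rz": -0.25, "gripper": 1}
    - {"tx": -0.33, "ty": 0.38, "tz": 0, "rx": 0, "ry": 0, "rz": -0.38, "gripper": 1}
    - {"tx": -0.45, "ty": 0.5, "tz": 0, "rx": 0, "ry": 0, "rz": -0.5, "gripper": 1}
    - {"tx": -0.56, "ty": 0.62, "tz": 0, "rx": 0, "ry": 0, "rz": -0.62, "gripper": 1}
    - {"tx": -0.68, "ty": 0.75, "tz": 0, "rx": 0, "ry": 0, "rz": -0.75, "gripper": 1}
    - {"tx": -0.79, "ty": 0.88, "tz": 0, "rx": 0, "ry": 0, "rz": -0.88, "gripper": 1}
    - {"tx": -0.9, "ty": 1, "tz": 0, "rx": 0, "ry": 0, "rz": -1, "gripper": 1}

```text
t: 33.7
position: [0.5377, -0.2722, 0.0977]
eef_rot: [0.784, 0.62, -0.0, 0.001]
contact_force: [-0.4, 0.5, -0.3]
finger_gap: 0.0857
grip_force: 0.0
```

```bash
python3 - <<'E'
from h import *
f=grab_frame("top"); cv2.imwrite("pics/top8.png",f); g=grab_frame("side"); cv2.imwrite("pics/side8.png",g)
o=get_obs(); p=o["position"]; M=Rn.from_quat(o["eef_rot"]).as_matrix(); print(p,np.degrees(np.arctan2(M[1,0],M[0,0])))
print("to clamp, tool axes (share)",M.T@(np.array([.5793,-.315,.0993])-p)/.08)
m=f[165:285,90:250]; cv2.imwrite("pics/c8.png",np.hstack([cv2.resize(m,None,fx=2.5,fy=2.5),cv2.resize(g[110:230,160:320],None,fx=2.5,fy=2.5)]))
E
```

```text
[ 0.53777043 -0.27266696  0.0977017 ] 76.48716332737855
to clamp, tool axes (share) [-0.39324685  0.62843048 -0.01816225]
```

View pics/c8.png

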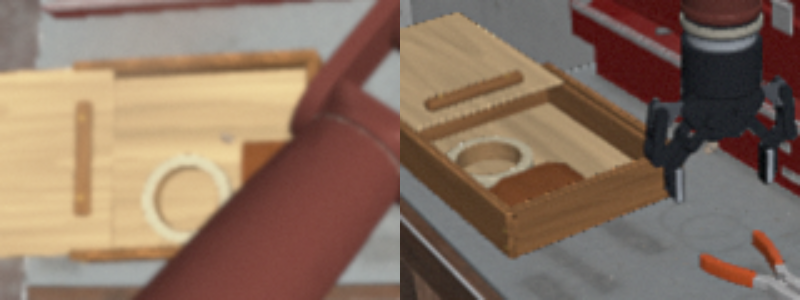

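The block lies flat at the -y end and the tape is in place on the -x side. Clamp next.

>>> carry_out:
  plan:
    - {"tx": -0.06, "ty": 0.1, "tz": 0, "rx": 0, "ry": 0, "rz": -0.1, "gripper": 1}
    - {"tx": -0.12, "ty": 0.2, "tz": 0.05, "rx": 0, "ry": 0, "rz": -0.2, "gripper": 1}
    - {"tx": -0.2, "ty": 0.3, "tz": 0.1, "rx": 0, "ry": 0, "rz": -0.3, "gripper": 1}
    - {"tx": -0.26, "ty": 0.4, "tz": 0.15, "rx": 0, "ry": 0, "rz": -0.4, "gripper": 1}
    - {"tx": -0.32, "ty": 0.5, "tz": 0.2, "rx": 0, "ry": 0, "rz": -0.5, "gripper": 1}
    - {"tx": -0.39, "ty": 0.63, "tz": 0.25, "rx": 0, "ry": 0, "rz": -0.59, "gripper": 1}
    - {"tx": -0.39, "ty": 0.63, "tz": 0.32, "rx": 0, "ry": 0, "rz": -0.59, "gripper": 1}
    - {"tx": -0.39, "ty": 0.63, "tz": 0.32, "rx": 0, "ry": 0, "rz": -0.59, "gripper": 1}

```text
t: 34.8
position: [0.5784, -0.3123, 0.07]
eef_rot: [0.686, 0.728, -0.0, -0.001]
contact_force: [0.1, 0.4, -0.0]
finger_gap: 0.0855
grip_force: 0.0
```

```bash
python3 - <<'E'
from h import *
f=grab_frame("top"); cv2.imwrite("pics/top9.png",f); g=grab_frame("side"); cv2.imwrite("pics/side9.png",g)
o=get_obs(); p=o["position"]; M=Rn.from_quat(o["eef_rot"]).as_matrix(); print(p,np.degrees(np.arctan2(M[1,0],M[0,0])))
# clamp in the first side picture, cross check
f=cv2.imread("pics/side0.png")
for f,t in ((f,"s0"),(g,"s9")):
  for c in blob(f,(270,160,350,260),(0,130,120),(14,255,255))[:3]:
    w=ray("side",c.reshape(-1,2),.012); print(t,cv2.contourArea(c),cv2.boundingRect(c),w.mean(0).round(4),w.min(0).round(4),w.max(0).round(4))
E
```

```text
[ 0.57868447 -0.31257308  0.07056291] 93.44222036487297
s0 286.5 (304, 244, 27, 16) [ 0.5149 -0.4203  0.012 ] [ 0.4765 -0.4556  0.012 ] [ 0.5573 -0.3863  0.012 ]
s0 45.5 (323, 229, 8, 9) [ 0.5814 -0.3711  0.012 ] [ 0.5661 -0.3845  0.012 ] [ 0.5965 -0.3573  0.012 ]
s0 12.5 (308, 207, 5, 9) [ 0.6062 -0.2726  0.012 ] [ 0.5965 -0.2886  0.012 ] [ 0.6153 -0.2546  0.012 ]
s9 119.5 (280, 212, 22, 13) [ 0.5488 -0.2686  0.012 ] [ 0.5306 -0.3042  0.012 ] [ 0.5696 -0.2311  0.012 ]
s9 45.5 (323, 229, 8, 9) [ 0.5814 -0.3711  0.012 ] [ 0.5661 -0.3845  0.012 ] [ 0.5965 -0.3573  0.012 ]
s9 34.0 (301, 202, 12, 14) [ 0.6097 -0.2567  0.012 ] [ 0.5965 -0.2886  0.012 ] [ 0.6208 -0.2247  0.012 ]
```

>>> carry_out:
  plan:
    - {"tx": -0.03, "ty": 0, "tz": 0.2, "rx": 0, "ry": 0, "rz": 0, "gripper": 1}
    - {"tx": -0.03, "ty": 0, "tz": 0.4, "rx": 0, "ry": 0, "rz": 0, "gripper": 1}
    - {"tx": -0.03, "ty": 0, "tz": 0.6, "rx": 0, "ry": 0, "rz": 0, "gripper": 1}
    - {"tx": -0.03, "ty": 0, "tz": 0.72, "rx": 0, "ry": 0, "rz": 0, "gripper": 1}
    - {"tx": -0.03, "ty": 0, "tz": 0.8, "rx": 0, "ry": 0, "rz": 0, "gripper": 0.9}
    - {"tx": -0.03, "ty": 0, "tz": 0.8, "rx": 0, "ry": 0, "rz": 0, "gripper": 0.6}
    - {"tx": -0.03, "ty": 0, "tz": 0.8, "rx": 0, "ry": 0, "rz": 0, "gripper": 0.2}
    - {"tx": -0.03, "ty": 0, "tz": 0.8, "rx": 0, "ry": 0, "rz": 0, "gripper": 0.2}

```text
t: 35.9
position: [0.5799, -0.3158, 0.008]
eef_rot: [0.685, 0.728, 0.0, 0.001]
contact_force: [-0.1, 0.7, 3.1]
finger_gap: 0.0338
grip_force: 56.1
```

>>> carry_out:
  plan:
    - {"tx": 0, "ty": 0, "tz": 0, "rx": 0, "ry": 0, "rz": 0, "gripper": 0.2}
    - {"tx": 0, "ty": 0, "tz": -0.1, "rx": 0, "ry": 0, "rz": 0, "gripper": 0.2}
    - {"tx": 0.05, "ty": 0, "tz": -0.3, "rx": 0, "ry": 0, "rz": 0, "gripper": 0.2}
    - {"tx": 0.2, "ty": -0.02, "tz": -0.5, "rx": 0, "ry": 0, "rz": 0, "gripper": 0.2}
    - {"tx": 0.4, "ty": -0.03, "tz": -0.7, "rx": 0, "ry": 0, "rz": 0, "gripper": 0.2}
    - {"tx": 0.6, "ty": -0.04, "tz": -0.85, "rx": 0, "ry": 0, "rz": 0, "gripper": 0.2}
    - {"tx": 0.8, "ty": -0.05, "tz": -0.95, "rx": 0, "ry": 0, "rz": 0, "gripper": 0.2}
    - {"tx": 1, "ty": -0.05, "tz": -1, "rx": 0, "ry": 0, "rz": 0, "gripper": 0.2}

```text
t: 36.9
position: [0.5702, -0.2346, 0.0871]
eef_rot: [0.685, 0.728, 0.0, 0.0]
contact_force: [0.5, -0.2, -0.6]
finger_gap: 0.0341
grip_force: 56.7
```

```bash
python3 - <<'E'
from h import *
f=grab_frame("top"); g=grab_frame("side"); cv2.imwrite("pics/top10.png",f); cv2.imwrite("pics/side10.png",g)
o=get_obs(); p=o["position"]; print(p,o["finger_gap"],o["grip_force"])
for n,im,roi in(("side",g,(200,100,350,260)),("top",f,(200,160,320,235))):
  for c in blob(im,roi,(0,130,120),(14,255,255))[:4]:
    w=ray(n,c.reshape(-1,2),.092); print(n,cv2.contourArea(c),cv2.boundingRect(c),w.mean(0).round(4),w.min(0).round(4),w.max(0).round(4))
E
```

```text
[ 0.57021715 -0.23395133  0.08662514] 0.033695608823002744 56.731944304774515
side 410.0 (207, 143, 72, 68) [ 0.4906 -0.161   0.092 ] [ 0.3397 -0.2286  0.092 ] [0.5723 0.0435 0.092 ]
side 43.0 (300, 188, 8, 8) [ 0.5722 -0.2889  0.092 ] [ 0.5573 -0.3031  0.092 ] [ 0.5873 -0.2746  0.092 ]
side 14.5 (200, 190, 8, 13) [ 0.3631 -0.164   0.092 ] [ 0.3546 -0.1913  0.092 ] [ 0.371  -0.1342  0.092 ]
side 11.5 (200, 139, 9, 5) [0.5078 0.1011 0.092 ] [0.4934 0.093  0.092 ] [0.5224 0.111  0.092 ]
top 473.5 (200, 205, 35, 30) [ 0.4968 -0.1117  0.092 ] [ 0.4646 -0.1614  0.092 ] [ 0.5444 -0.0698  0.092 ]
top 161.5 (246, 160, 36, 51) [ 0.5994 -0.2402  0.092 ] [ 0.5293 -0.29    0.092 ] [ 0.6691 -0.1938  0.092 ]
top 27.0 (234, 183, 11, 4) [ 0.601  -0.1742  0.092 ] [ 0.5964 -0.1881  0.092 ] [ 0.6053 -0.1606  0.092 ]
top 23.0 (221, 196, 11, 8) [ 0.5609 -0.1402  0.092 ] [ 0.5496 -0.1528  0.092 ] [ 0.5691 -0.1255  0.092 ]
```

>>> carry_out:
  plan:
    - {"tx": 0.12, "ty": 0, "tz": 0, "rx": 0, "ry": 0, "rz": 0, "gripper": 0.2}
    - {"tx": 0.25, "ty": -0.01, "tz": 0, "rx": 0, "ry": 0, "rz": 0, "gripper": 0.2}
    - {"tx": 0.38, "ty": -0.01, "tz": 0, "rx": 0, "ry": 0, "rz": 0, "gripper": 0.2}
    - {"tx": 0.5, "ty": -0.02, "tz": 0, "rx": 0, "ry": 0, "rz": 0, "gripper": 0.2}
    - {"tx": 0.62, "ty": -0.02, "tz": 0, "rx": 0, "ry": 0, "rz": 0, "gripper": 0.2}
    - {"tx": 0.75, "ty": -0.03, "tz": 0, "rx": 0, "ry": 0, "rz": 0, "gripper": 0.2}
    - {"tx": 0.88, "ty": -0.03, "tz": 0, "rx": 0, "ry": 0, "rz": 0, "gripper": 0.2}
    - {"tx": 1, "ty": -0.04, "tz": 0, "rx": 0, "ry": 0, "rz": 0, "gripper": 0.2}

```text
t: 38.0
position: [0.5622, -0.1554, 0.0865]
eef_rot: [0.685, 0.728, 0.0, 0.0]
contact_force: [0.4, 0.3, -1.8]
finger_gap: 0.0334
grip_force: 56.7
```

>>> carry_out:
  plan:
    - {"tx": 0.12, "ty": 0, "tz": 0, "rx": 0, "ry": 0, "rz": 0, "gripper": 0.2}
    - {"tx": 0.25, "ty": -0.01, "tz": 0, "rx": 0, "ry": 0, "rz": 0, "gripper": 0.2}
    - {"tx": 0.38, "ty": -0.01, "tz": 0, "rx": 0, "ry": 0, "rz": 0, "gripper": 0.2}
    - {"tx": 0.5, "ty": -0.02, "tz": 0, "rx": 0, "ry": 0, "rz": 0, "gripper": 0.2}
    - {"tx": 0.62, "ty": -0.02, "tz": 0, "rx": 0, "ry": 0, "rz": 0, "gripper": 0.2}
    - {"tx": 0.75, "ty": -0.03, "tz": 0, "rx": 0, "ry": 0, "rz": 0, "gripper": 0.2}
    - {"tx": 0.88, "ty": -0.03, "tz": 0, "rx": 0, "ry": 0, "rz": 0, "gripper": 0.2}
    - {"tx": 1, "ty": -0.04, "tz": 0, "rx": 0, "ry": 0, "rz": 0, "gripper": 0.2}

```text
t: 39.0
position: [0.5542, -0.0757, 0.0865]
eef_rot: [0.685, 0.728, 0.0, 0.0]
contact_force: [0.1, 0.2, -0.1]
finger_gap: 0.0338
grip_force: 56.7
```

>>> carry_out:
  plan:
    - {"tx": 0.12, "ty": 0, "tz": 0, "rx": 0, "ry": 0, "rz": 0, "gripper": 0.2}
    - {"tx": 0.25, "ty": -0.01, "tz": 0, "rx": 0, "ry": 0, "rz": 0.01, "gripper": 0.2}
    - {"tx": 0.38, "ty": -0.01, "tz": 0, "rx": 0, "ry": 0, "rz": 0.02, "gripper": 0.2}
    - {"tx": 0.5, "ty": -0.02, "tz": 0, "rx": 0, "ry": 0, "rz": 0.03, "gripper": 0.2}
    - {"tx": 0.65, "ty": -0.02, "tz": 0, "rx": 0, "ry": 0, "rz": 0.04, "gripper": 0.2}
    - {"tx": 0.82, "ty": -0.03, "tz": 0, "rx": 0, "ry": 0, "rz": 0.05, "gripper": 0.2}
    - {"tx": 1, "ty": -0.04, "tz": 0, "rx": 0, "ry": 0, "rz": 0.05, "gripper": 0.2}
    - {"tx": 1, "ty": -0.04, "tz": 0, "rx": 0, "ry": 0, "rz": 0.05, "gripper": 0.2}

```text
t: 40.0
position: [0.5459, 0.0043, 0.0864]
eef_rot: [0.694, 0.72, -0.0, -0.0]
contact_force: [-0.0, -0.5, -0.0]
finger_gap: 0.0335
grip_force: 56.7
```

```bash
python3 - <<'E'
from h import *
f=grab_frame("top"); g=grab_frame("side"); cv2.imwrite("pics/top11.png",f); cv2.imwrite("pics/side11.png",g)
o=get_obs(); p=o["position"]; M=Rn.from_quat(o["eef_rot"]).as_matrix(); print(p,np.degrees(np.arctan2(M[1,0],M[0,0])),o["finger_gap"])
b=np.array([.493,.0271]);Y=np.array([-.033,.9994]);X=np.array([.9994,.033])
print("tcp box",X@(p[:2]-b),Y@(p[:2]-b))
for n,im,roi in(("side",g,(170,90,320,230)),("top",f,(105,185,222,268))):
  for c in blob(im,roi,(0,165,120),(9,255,255))[:5]:
    w=ray(n,c.reshape(-1,2),.09)[:,:2]-b; w=np.c_[w@X,w@Y]; print(n,cv2.contourArea(c),cv2.boundingRect(c),w.min(0).round(4),w.max(0).round(4))
E
```

```text
[0.54621972 0.00334361 0.08654927] 92.06499995237402 0.03374526679421183
tcp box 0.052403827784171596 -0.025498383228594095
side 67.0 (206, 142, 17, 11) [ 0.0097 -0.0144] [0.04   0.0659]
side 30.0 (240, 154, 8, 8) [ 0.0381 -0.0946] [ 0.0686 -0.0637]
side 16.5 (229, 136, 6, 9) [0.0739 0.0085] [0.0957 0.0601]
top 11.5 (193, 201, 4, 6) [ 0.0472 -0.0858] [ 0.0614 -0.0775]
```

>>> carry_out:
  plan:
    - {"tx": 0, "ty": 0, "tz": 0.2, "rx": 0, "ry": 0, "rz": 0, "gripper": 0.2}
    - {"tx": 0, "ty": 0, "tz": 0.4, "rx": 0, "ry": 0, "rz": 0, "gripper": 0.2}
    - {"tx": 0, "ty": 0, "tz": 0.6, "rx": 0, "ry": 0, "rz": 0, "gripper": 0.2}
    - {"tx": 0, "ty": 0, "tz": 0.75, "rx": 0, "ry": 0, "rz": 0, "gripper": 0.2}
    - {"tx": 0, "ty": 0, "tz": 0.85, "rx": 0, "ry": 0, "rz": 0, "gripper": 0.2}
    - {"tx": 0, "ty": 0, "tz": 0.89, "rx": 0, "ry": 0, "rz": 0, "gripper": 0.2}
    - {"tx": 0, "ty": 0, "tz": 0.89, "rx": 0, "ry": 0, "rz": 0, "gripper": 0.45}
    - {"tx": 0, "ty": 0, "tz": 0.89, "rx": 0, "ry": 0, "rz": 0, "gripper": 0.55}

```text
t: 41.1
position: [0.5469, 0.0031, 0.0161]
eef_rot: [0.694, 0.72, 0.0, 0.001]
contact_force: [0.3, -0.3, -0.2]
finger_gap: 0.0469
grip_force: 0.0
```

>>> carry_out:
  plan:
    - {"tx": 0, "ty": 0, "tz": -0.2, "rx": 0, "ry": 0, "rz": 0, "gripper": 0.55}
    - {"tx": 0, "ty": 0, "tz": -0.4, "rx": 0, "ry": 0, "rz": 0, "gripper": 0.55}
    - {"tx": 0, "ty": 0, "tz": -0.65, "rx": 0, "ry": 0, "rz": 0, "gripper": 0.4}
    - {"tx": 0, "ty": 0, "tz": -0.85, "rx": 0, "ry": 0, "rz": 0, "gripper": 0.2}
    - {"tx": 0.1, "ty": -0.05, "tz": -1, "rx": 0, "ry": 0, "rz": 0, "gripper": 0}
    - {"tx": 0.3, "ty": -0.1, "tz": -1, "rx": 0, "ry": 0, "rz": 0, "gripper": 0}
    - {"tx": 0.45, "ty": -0.18, "tz": -1, "rx": 0, "ry": 0, "rz": 0, "gripper": 0}
    - {"tx": 0.6, "ty": -0.25, "tz": -1, "rx": 0, "ry": 0, "rz": 0, "gripper": 0}

```text
t: 42.1
position: [0.5231, 0.0516, 0.0942]
eef_rot: [0.694, 0.72, -0.001, -0.001]
contact_force: [0.1, -0.6, -0.3]
finger_gap: -0.0001
grip_force: 0.0
```

>>> carry_out:
  plan:
    - {"tx": 0.12, "ty": -0.06, "tz": 0, "rx": 0, "ry": 0, "rz": 0, "gripper": 0}
    - {"tx": 0.25, "ty": -0.12, "tz": 0, "rx": 0, "ry": 0, "rz": 0, "gripper": 0}
    - {"tx": 0.38, "ty": -0.18, "tz": 0, "rx": 0, "ry": 0, "rz": 0, "gripper": 0}
    - {"tx": 0.5, "ty": -0.25, "tz": 0, "rx": 0, "ry": 0, "rz": 0, "gripper": 0}
    - {"tx": 0.62, "ty": -0.31, "tz": 0, "rx": 0, "ry": 0, "rz": 0, "gripper": 0}
    - {"tx": 0.75, "ty": -0.37, "tz": 0, "rx": 0, "ry": 0, "rz": 0, "gripper": 0}
    - {"tx": 0.88, "ty": -0.43, "tz": 0, "rx": 0, "ry": 0, "rz": 0, "gripper": 0}
    - {"tx": 1, "ty": -0.49, "tz": 0, "rx": 0, "ry": 0, "rz": 0, "gripper": 0}

```text
t: 43.1
position: [0.4821, 0.1297, 0.0953]
eef_rot: [0.694, 0.72, 0.0, -0.0]
contact_force: [-0.3, -0.3, -0.4]
finger_gap: -0.0002
grip_force: 0.0
```

```bash
python3 - <<'E'
from h import *
f=grab_frame("top"); g=grab_frame("side"); cv2.imwrite("pics/top12.png",f); cv2.imwrite("pics/side12.png",g)
o=get_obs(); p=o["position"]
b=np.array([.493,.0271]);Y=np.array([-.033,.9994]);X=np.array([.9994,.033])
print(p,"tcp box",X@(p[:2]-b),Y@(p[:2]-b))
def rep(t,n,c,z):
    w=ray(n,c.reshape(-1,2),z)[:,:2]-b; w=np.c_[w@X,w@Y]; print(t,n,cv2.contourArea(c),cv2.boundingRect(c),w.min(0).round(4),w.max(0).round(4))
for c in blob(f,(134,190,214,266),(0,165,120),(10,255,255))[:4]: rep("clamp","top",c,.018)
for c in blob(f,(134,190,214,266),(9,150,60),(14,255,185))[:2]: rep("block","top",c,.038)
for c in blob(f,(138,205,200,266),(20,30,200),(40,75,255))[:3]: rep("tape","top",c,.03)
for c in blob(g,(150,120,330,230),(0,165,120),(9,255,255))[:4]: rep("clamp","side",c,.018)
E
```

```text
[0.48191359 0.12989493 0.09520153] tcp box -0.007687526077537055 0.10309910646756684
clamp top 40.0 (155, 216, 20, 9) [ 0.0157 -0.0071] [0.0373 0.0484]
clamp top 8.5 (158, 199, 15, 6) [ 0.0728 -0.0012] [0.0897 0.0401]
clamp top 8.0 (199, 207, 3, 5) [ 0.0479 -0.0858] [ 0.06   -0.0799]
block top 711.5 (187, 222, 23, 37) [-0.0896 -0.1104] [ 0.0128 -0.0488]
block top 0.0 (164, 202, 1, 1) [0.0751 0.0169] [0.0751 0.0169]
tape top 920.5 (147, 227, 35, 35) [-0.093 -0.03 ] [0.0046 0.0676]
clamp side 54.5 (209, 164, 16, 11) [ 0.0137 -0.0114] [0.0429 0.0648]
clamp side 22.5 (229, 157, 7, 10) [0.0735 0.0072] [0.0996 0.0655]
```

All three lie flat inside without touching: clamp x 0.014 to 0.10, block y -0.110 to -0.049, tape y -0.030 to 0.068. Now I'll close the lid.

>>> carry_out:
  plan:
    - {"tx": 0.2, "ty": 0, "tz": 0, "rx": 0, "ry": 0, "rz": 0, "gripper": 0}
    - {"tx": 0.4, "ty": 0, "tz": 0, "rx": 0, "ry": 0, "rz": 0, "gripper": 0}
    - {"tx": 0.6, "ty": 0.03, "tz": 0, "rx": 0, "ry": 0, "rz": 0, "gripper": 0}
    - {"tx": 0.72, "ty": 0.05, "tz": 0, "rx": 0, "ry": 0, "rz": 0, "gripper": 0}
    - {"tx": 0.72, "ty": 0.05, "tz": 0.15, "rx": 0, "ry": 0, "rz": 0, "gripper": 0}
    - {"tx": 0.72, "ty": 0.05, "tz": 0.3, "rx": 0, "ry": 0, "rz": 0, "gripper": 0}
    - {"tx": 0.72, "ty": 0.05, "tz": 0.42, "rx": 0, "ry": 0, "rz": 0, "gripper": 0}
    - {"tx": 0.72, "ty": 0.05, "tz": 0.46, "rx": 0, "ry": 0, "rz": 0, "gripper": 0}

```text
t: 44.2
position: [0.4836, 0.1862, 0.057]
eef_rot: [0.695, 0.719, -0.001, -0.001]
contact_force: [-0.1, -0.7, 0.8]
finger_gap: 0.0001
grip_force: 0.0
```

>>> carry_out:
  plan:
    - {"tx": -0.12, "ty": 0, "tz": 0, "rx": 0, "ry": 0, "rz": 0, "gripper": 0}
    - {"tx": -0.25, "ty": 0, "tz": 0, "rx": 0, "ry": 0, "rz": 0, "gripper": 0}
    - {"tx": -0.38, "ty": 0, "tz": 0, "rx": 0, "ry": 0, "rz": 0, "gripper": 0}
    - {"tx": -0.5, "ty": 0, "tz": 0, "rx": 0, "ry": 0, "rz": 0, "gripper": 0}
    - {"tx": -0.62, "ty": 0, "tz": 0, "rx": 0, "ry": 0, "rz": 0, "gripper": 0}
    - {"tx": -0.75, "ty": 0, "tz": 0, "rx": 0, "ry": 0, "rz": 0, "gripper": 0}
    - {"tx": -0.88, "ty": 0, "tz": 0, "rx": 0, "ry": 0, "rz": 0, "gripper": 0}
    - {"tx": -1, "ty": 0, "tz": 0, "rx": 0, "ry": 0, "rz": 0, "gripper": 0}

```text
t: 45.2
position: [0.4873, 0.1061, 0.0585]
eef_rot: [0.694, 0.72, -0.0, -0.0]
contact_force: [-0.2, 3.6, -1.7]
finger_gap: -0.0001
grip_force: 1.4
```

>>> carry_out:
  plan:
    - {"tx": -0.12, "ty": 0, "tz": 0, "rx": 0, "ry": 0, "rz": 0, "gripper": 0}
    - {"tx": -0.25, "ty": 0, "tz": 0, "rx": 0, "ry": 0, "rz": 0, "gripper": 0}
    - {"tx": -0.38, "ty": 0, "tz": 0, "rx": 0, "ry": 0, "rz": 0, "gripper": 0}
    - {"tx": -0.5, "ty": 0, "tz": 0, "rx": 0, "ry": 0, "rz": 0, "gripper": 0}
    - {"tx": -0.62, "ty": 0, "tz": 0, "rx": 0, "ry": 0, "rz": 0, "gripper": 0}
    - {"tx": -0.75, "ty": 0, "tz": 0, "rx": 0, "ry": 0, "rz": 0, "gripper": 0}
    - {"tx": -0.88, "ty": 0, "tz": 0, "rx": 0, "ry": 0, "rz": 0, "gripper": 0}
    - {"tx": -1, "ty": 0, "tz": 0, "rx": 0, "ry": 0, "rz": 0, "gripper": 0}

```text
t: 46.2
position: [0.4901, 0.0261, 0.0585]
eef_rot: [0.695, 0.719, 0.0, 0.0]
contact_force: [0.8, 3.1, -1.7]
finger_gap: -0.0
grip_force: 1.4
```

>>> carry_out:
  plan:
    - {"tx": -0.1, "ty": 0, "tz": 0, "rx": 0, "ry": 0, "rz": 0, "gripper": 0}
    - {"tx": -0.2, "ty": 0, "tz": 0, "rx": 0, "ry": 0, "rz": 0, "gripper": 0}
    - {"tx": -0.3, "ty": 0, "tz": 0, "rx": 0, "ry": 0, "rz": 0, "gripper": 0}
    - {"tx": -0.4, "ty": 0, "tz": 0, "rx": 0, "ry": 0, "rz": 0, "gripper": 0}
    - {"tx": -0.5, "ty": 0, "tz": 0, "rx": 0, "ry": 0, "rz": 0, "gripper": 0}
    - {"tx": -0.6, "ty": 0, "tz": 0, "rx": 0, "ry": 0, "rz": 0, "gripper": 0}
    - {"tx": -0.68, "ty": 0, "tz": 0, "rx": 0, "ry": 0, "rz": 0, "gripper": 0}
    - {"tx": -0.75, "ty": 0, "tz": 0, "rx": 0, "ry": 0, "rz": 0, "gripper": 0}

```text
t: 47.2
position: [0.4923, -0.0336, 0.0585]
eef_rot: [0.694, 0.72, 0.0, 0.0]
contact_force: [0.5, 1.9, -2.1]
finger_gap: -0.0002
grip_force: 1.3
```

```bash
python3 - <<'E'
from h import *
f=grab_frame("top"); cv2.imwrite("pics/top13.png",f)
o=get_obs(); p=o["position"]
b=np.array([.493,.0271]);Y=np.array([-.033,.9994]);X=np.array([.9994,.033])
print(p,"tcp box",X@(p[:2]-b),Y@(p[:2]-b))
for r in (198,205,255,260): print(r,cv2.cvtColor(f[r:r+1,185:222],cv2.COLOR_BGR2GRAY)[0].tolist())
for x in (200,205,210): print(x, Y@(ray("top",[(x,258)],.05)[0,:2]-b)+.127)
h=cv2.cvtColor(f,cv2.COLOR_BGR2HSV); c=blob(f,(180,196,212,258),(8,110,40),(17,255,185))
for k in c[:3]: 
    w=ray("top",k.reshape(-1,2),.063)[:,:2]-b; print(cv2.boundingRect(k),(w@X).min(),(w@X).max(),"cleat s",((w@Y).min()+(w@Y).max())/2+.096)
E
```

```text
[ 0.49231139 -0.03414186  0.05857491] tcp box -0.0027091739016546048 -0.0611823921831627
198 [121, 144, 142, 115, 83, 64, 66, 106, 155, 185, 196, 201, 199, 200, 201, 200, 200, 202, 202, 202, 201, 201, 201, 200, 204, 205, 193, 159, 135, 128, 128, 120, 111, 118, 137, 155, 165]
205 [129, 88, 61, 55, 52, 46, 47, 50, 67, 101, 125, 132, 134, 131, 137, 158, 184, 195, 199, 200, 198, 197, 196, 200, 202, 202, 196, 172, 146, 134, 132, 129, 115, 113, 134, 155, 167]
255 [194, 195, 195, 196, 195, 198, 196, 199, 199, 199, 200, 199, 201, 200, 201, 201, 202, 202, 203, 203, 202, 201, 202, 192, 169, 158, 176, 178, 152, 134, 128, 128, 124, 113, 109, 124, 145]
260 [191, 193, 191, 194, 193, 193, 191, 192, 188, 186, 185, 184, 183, 181, 183, 185, 184, 186, 185, 184, 184, 184, 185, 183, 179, 178, 181, 174, 151, 129, 122, 117, 113, 108, 108, 125, 151]
200 0.03968973013697956
205 0.025833031341682022
210 0.011994305519601539
(194, 202, 7, 46) -0.06180918133161837 0.06482299207226408 cleat s 0.013362111696693074
```

>>> carry_out:
  plan:
    - {"tx": -0.04, "ty": 0, "tz": 0, "rx": 0, "ry": 0, "rz": 0, "gripper": 0}
    - {"tx": -0.08, "ty": 0, "tz": 0, "rx": 0, "ry": 0, "rz": 0, "gripper": 0}
    - {"tx": -0.11, "ty": 0, "tz": 0, "rx": 0, "ry": 0, "rz": 0, "gripper": 0}
    - {"tx": -0.13, "ty": 0, "tz": 0, "rx": 0, "ry": 0, "rz": 0, "gripper": 0}
    - {"tx": -0.15, "ty": 0, "tz": 0, "rx": 0, "ry": 0, "rz": 0, "gripper": 0}
    - {"tx": -0.165, "ty": 0, "tz": 0, "rx": 0, "ry": 0, "rz": 0, "gripper": 0}
    - {"tx": -0.175, "ty": 0, "tz": 0, "rx": 0, "ry": 0, "rz": 0, "gripper": 0}
    - {"tx": -0.18, "ty": 0, "tz": 0, "rx": 0, "ry": 0, "rz": 0, "gripper": 0}

```text
t: 48.25
position: [0.4927, -0.0449, 0.0585]
eef_rot: [0.695, 0.719, 0.002, -0.002]
contact_force: [-0.4, 12.4, 2.8]
finger_gap: 0.0001
grip_force: 6.6
```

>>> carry_out:
  plan:
    - {"tx": -0.01, "ty": 0, "tz": 0, "rx": 0, "ry": 0, "rz": 0, "gripper": 0}
    - {"tx": -0.02, "ty": 0, "tz": 0, "rx": 0, "ry": 0, "rz": 0, "gripper": 0}
    - {"tx": -0.03, "ty": 0, "tz": 0, "rx": 0, "ry": 0, "rz": 0, "gripper": 0}
    - {"tx": -0.03, "ty": 0, "tz": 0, "rx": 0, "ry": 0, "rz": 0, "gripper": 0}
    - {"tx": -0.03, "ty": 0, "tz": 0, "rx": 0, "ry": 0, "rz": 0, "gripper": 0}
    - {"tx": -0.03, "ty": 0, "tz": 0, "rx": 0, "ry": 0, "rz": 0, "gripper": 0}
    - {"tx": -0.03, "ty": 0, "tz": 0, "rx": 0, "ry": 0, "rz": 0, "gripper": 0}
    - {"tx": -0.03, "ty": 0, "tz": 0, "rx": 0, "ry": 0, "rz": 0, "gripper": 0}

```text
t: 49.25
position: [0.4927, -0.0451, 0.0585]
eef_rot: [0.695, 0.719, 0.004, -0.004]
contact_force: [0.5, 20.2, 3.2]
finger_gap: 0.0003
grip_force: 10.1
```

```bash
python3 - <<'E'
from h import *
f=grab_frame("top"); cv2.imwrite("pics/top14.png",f)
o=get_obs(); print(o["position"],o["contact_force"])
b=np.array([.493,.0271]);Y=np.array([-.033,.9994]);X=np.array([.9994,.033])
for r in (200,205,235,252,257): print(r,cv2.cvtColor(f[r:r+1,195:224],cv2.COLOR_BGR2GRAY)[0].tolist())
for k in blob(f,(184,196,212,258),(8,110,40),(17,255,185))[:2]: 
    w=ray("top",k.reshape(-1,2),.063)[:,:2]-b; print(cv2.boundingRect(k),(w@X).min(),(w@X).max(),"cleat s",((w@Y).min()+(w@Y).max())/2+.096)
E
```

```text
[ 0.49266597 -0.0451067   0.05855284] [ 0.48677367 19.74221948  4.62821379]
200 [100, 67, 49, 55, 87, 134, 173, 190, 194, 199, 202, 201, 202, 204, 202, 202, 188, 156, 133, 129, 128, 120, 109, 116, 136, 159, 166, 169, 168]
205 [53, 46, 48, 47, 51, 81, 112, 128, 137, 159, 185, 196, 196, 197, 196, 195, 187, 166, 142, 132, 134, 129, 114, 114, 132, 153, 166, 169, 171]
235 [159, 186, 180, 151, 135, 133, 131, 130, 132, 149, 184, 198, 202, 201, 201, 200, 198, 182, 144, 122, 121, 119, 113, 107, 117, 138, 154, 162, 163]
252 [192, 193, 193, 192, 193, 194, 193, 193, 196, 195, 194, 195, 195, 196, 196, 197, 195, 182, 153, 130, 123, 125, 125, 113, 109, 122, 138, 145, 148]
257 [204, 206, 207, 206, 206, 207, 206, 205, 206, 204, 206, 207, 207, 205, 206, 206, 205, 195, 172, 146, 132, 128, 124, 112, 110, 125, 149, 161, 163]
(198, 202, 7, 46) -0.06242727939153793 0.06399038475364942 cleat s 0.0022359358148114905
(184, 244, 1, 1) -0.0517993687443276 -0.0517993687443276 cleat s 0.04992474187361256
```

The lid is hard against its stop: force rose from 12 to 20 N with no motion, and no gap shows. I'll back off and lift clear.

>>> carry_out:
  plan:
    - {"tx": 0.05, "ty": 0, "tz": 0, "rx": 0, "ry": 0, "rz": 0, "gripper": 0}
    - {"tx": 0.15, "ty": 0, "tz": 0, "rx": 0, "ry": 0, "rz": 0, "gripper": 0}
    - {"tx": 0.3, "ty": 0, "tz": 0, "rx": 0, "ry": 0, "rz": 0, "gripper": 0}
    - {"tx": 0.3, "ty": 0, "tz": -0.2, "rx": 0, "ry": 0, "rz": 0, "gripper": 0}
    - {"tx": 0.3, "ty": 0, "tz": -0.4, "rx": 0, "ry": 0, "rz": 0, "gripper": 0}
    - {"tx": 0.3, "ty": 0, "tz": -0.6, "rx": 0, "ry": 0, "rz": 0, "gripper": 0}
    - {"tx": 0.3, "ty": 0, "tz": -0.8, "rx": 0, "ry": 0, "rz": 0, "gripper": 0}
    - {"tx": 0.3, "ty": 0, "tz": -1, "rx": 0, "ry": 0, "rz": 0, "gripper": 0}

```text
t: 50.3
position: [0.4922, -0.0261, 0.14]
eef_rot: [0.695, 0.719, 0.0, 0.0]
contact_force: [-0.0, -0.2, -0.6]
finger_gap: 0.0
grip_force: 0.0
```

```bash
python3 - <<'E'
from h import *
f=grab_frame("top"); cv2.imwrite("pics/top15.png",f)
o=get_obs(); print(o["position"],o["contact_force"])
a=cv2.imread("pics/top0.png"); d=cv2.absdiff(f,a).max(2)
print("bystander diff offcut",d[155:190,318:358].mean(),"screwdriver/pencil",d[236:252,372:470].mean(),d[262:285,325:345].mean())
b=np.array([.493,.0271]);Y=np.array([-.033,.9994]);X=np.array([.9994,.033])
for k in blob(f,(184,196,212,258),(8,110,40),(17,255,185))[:1]: 
    w=ray("top",k.reshape(-1,2),.063)[:,:2]-b; print("cleat s",((w@Y).min()+(w@Y).max())/2+.096)
E
```

```text
[ 0.49357586 -0.02636148  0.14236656] [ 0.88399808 -0.48173995  1.50014721]
bystander diff offcut 2.565714285714286 screwdriver/pencil 2.632015306122449 2.7869565217391306
cleat s 0.002133337204528213
```

```bash
python3 -c "
from station import hand_in
print(hand_in())"
```

```text
the job is handed in; nothing more can be done
None
```

The spring clamp, cork block and tape roll were lying flat side by side in the box, the lid is pushed fully shut against its stop, the offcut, screwdriver and pencil have not moved, and the job was handed in at about 50 s.

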